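# Bar over the bench compressor and blank its port

## Task

Get the workshop compressor ready for storage: first push its isolator lever fully over, away from the robot, then turn the flywheel clockwise (seen from above) by its handle, feeling the resistance climb, peak and give way, and leave it just past that peak with the gauge needle resting over the dark arc of the dial. Only then fit the one flange whose holes match the three studs flat down on the stud pad, and put every other flange flat, boss up, into the plywood tray. Leave the oil bottle, can and wrench where they are.

Things in the scene. Friction and masses are not known exactly. Their poses are not given: they have to be found in the camera images.
- axis (a point): flywheel axis of the fixed pump (vertical), at flywheel top height, 143 mm above the bench; the flywheel is a dark steel disc 184 mm wide, 18 mm thick, between 125 and 143 mm above the bench
- handle_c (a point): upright black handle on the flywheel, round, 24 mm thick, 62 mm long (145 to 207 mm above the bench), spins freely about its own upright axis, 65 mm from the flywheel axis; the point is on its centre line 179 mm above the bench. From the start it must go some 1.5 to 3 rad clockwise; where on the circle the resistance peak lies differs every time and cannot be seen
- needle (a joint): black pressure gauge needle, 36 mm. Value = its clockwise turn in rad from the pump's +x. 0 while the wheel turns free; climbs to about 2.8 at the top of the hump, drops to about 1.9 in the notch just past it, rises to 2.4 on the second hump, then falls to 0. The dark arc on the dial runs from 1.5 to 2.2
- gauge_face (a point): middle of the white round gauge dial, 84 mm wide, facing up, 134 mm above the bench, 140 mm from the flywheel axis along the pump's +x
- isolator (a joint): black isolator lever, 90 mm long on a fixed block, beyond the stud pad. 0 = leaning towards the robot (-x), about 1.0 = fully over to +x; stays where it is left
- isolator_tip (a point): tip of the isolator lever
- pad_top (a point): middle of the top face of the fixed stud pad, 84 x 84 mm, 45 mm above the bench. Three steel studs 7 mm thick stand 21 mm up from this face on a circle of 29 mm radius: one towards the pad's +y, the others 120 degrees either side of it. Axes are the pad's
- tray: fixed open plywood tray 232 x 232 mm, walls 5 mm thick and 30 mm high, floor 5 mm above the bench; origin under its middle, x and y along its sides. It holds four flanges two by two
- tri_wide_c (a point): square steel flange 80 x 80 x 8 mm, lying flat, with a 26 x 26 x 42 mm square grip boss (sides parallel to the plate's) standing up from its middle, 0.28 kg; three holes on a circle of 29 mm radius, one towards +y, the others 120 degrees either side, 12 mm wide through holes. The point lies on the centre line 25 mm above the underside (50 mm overall height); z up, x and y along the sides
- tri_close_c (a point): square steel flange 80 x 80 x 8 mm, lying flat, with a 26 x 26 x 42 mm square grip boss (sides parallel to the plate's) standing up from its middle, 0.28 kg; three holes on a tighter circle of 22 mm radius, one towards +y, 12 mm wide through holes. The point lies on the centre line 25 mm above the underside (50 mm overall height); z up, x and y along the sides. May be absent
- square4_c (a point): square steel flange 80 x 80 x 8 mm, lying flat, with a 26 x 26 x 42 mm square grip boss (sides parallel to the plate's) standing up from its middle, 0.28 kg; four holes at the corners of a 50 mm square, 12 mm wide through holes. The point lies on the centre line 25 mm above the underside (50 mm overall height); z up, x and y along the sides. May be absent
- pair_c (a point): square steel flange 80 x 80 x 8 mm, lying flat, with a 26 x 26 x 42 mm square grip boss (sides parallel to the plate's) standing up from its middle, 0.28 kg; two holes 56 mm apart along x, 12 mm wide through holes. The point lies on the centre line 25 mm above the underside (50 mm overall height); z up, x and y along the sides. May be absent
- cross4_c (a point): square steel flange 80 x 80 x 8 mm, lying flat, with a 26 x 26 x 42 mm square grip boss (sides parallel to the plate's) standing up from its middle, 0.28 kg; four holes in a cross, 28 mm from the middle along +-x and +-y, 12 mm wide through holes. The point lies on the centre line 25 mm above the underside (50 mm overall height); z up, x and y along the sides. May be absent
- mat: black rubber mat 400 x 250 x 4 mm on the bench under the flanges (fixed); origin under its middle
- pump: fixed compressor pump, dark base 170 x 150 mm, grey finned barrel; origin under its middle on the flywheel axis, gauge on its +x side
- flywheel: flywheel with handle; origin on its axis, x towards the handle. It turns freely (1 N at the handle) until the hump, about 0.5 rad wide each side, where it needs about 10 N and swings back if let go. Just past it the wheel settles in a shallow notch about 0.3 rad beyond the top; pushed on over a lower second hump (about 4 N) it runs free again: then turn it back into the notch
- tri_wide: the flange of point tri_wide_c; origin at the middle of its underside
- oil: white oil bottle, 60 mm wide, 150 mm tall, bystander; origin under its middle
- can: yellow can, 80 mm wide, 100 mm tall, bystander; origin under its middle
- wrench: steel wrench 170 mm long lying on the bench, bystander
Mind the look-alikes: they are no part of the job. Leave any pink or yellow look-alike of the part that bears isolator alone.

How it is judged (in metres and radians):
On the way, in this order (a step that is already met when the one before it is completed fails the run):
1. the isolator lever is fully over (value of joint isolator above 0.8 rad), for 0.2 s.
2. the flywheel is brought over its main resistance peak (value of joint needle above 2.55 rad), for 0.02 s.
3. the flywheel is at rest just past the peak, let go, needle over the dark arc (value of joint needle between 1.5 and 2.2 rad and velocity of joint needle between -0.15 and 0.15 rad/s and contact force between the fingers and flywheel below 0.1 N), for 0.5 s.
4. the matching flange is seated flat on the stud pad and let go (horizontal distance between tri_wide_c and pad_top below 0.007 m and z of tri_wide_c in the frame of pad_top below 0.029 m and angle between tri_wide_c's own z axis and vertical below 0.08 rad and contact force between the fingers and tri_wide below 0.1 N), for 0.3 s.
At the end, for the whole second after the job is handed in: Isolator above 0.8; needle at rest between 1.5 and 2.2; tri_wide over the studs (7 mm sideways, 4 mm above the face, tilt under 0.08 rad); every other flange present flat on the tray floor (centre within 105 mm of its middle along each side, tilt under 0.15 rad); all let go (all of step 3 and all of step 4 and value of joint isolator above 0.8 rad and x of tri_close_c in the frame of tray between -0.105 and 0.105 m and y of tri_close_c in the frame of tray between -0.105 and 0.105 m and z of each of tri_close_c, square4_c, pair_c, cross4_c in the frame of tray below 0.04 m and angle between each of tri_close_c, square4_c, pair_c, cross4_c's own z axis and vertical below 0.15 rad and x of square4_c in the frame of tray between -0.105 and 0.105 m and y of square4_c in the frame of tray between -0.105 and 0.105 m and x of pair_c in the frame of tray between -0.105 and 0.105 m and y of pair_c in the frame of tray between -0.105 and 0.105 m and x of cross4_c in the frame of tray between -0.105 and 0.105 m and y of cross4_c in the frame of tray between -0.105 and 0.105 m); the robot touches nothing.
It fails at once if a bystander (oil bottle, can or wrench) is moved more than 40 mm (distance of any of oil, can, wrench from where it was at the start of the episode above 0.04 m).
Of tri_close, square4, pair, cross4 only 2 to 4 are there at a start; the rules pass over those that are not, and their reading is None.
At some moment in a run one of tri_wide, tri_close, square4, pair, cross4 may be knocked a few centimetres aside while the robot is not near it.
Once in a run the grip may slacken for a moment while it holds something.
It also fails if it takes over 210 s, if anything falls off the work surface, if the arm or the gripper's body presses on something with over 40 N, if the wrist force passes 120 N, or if a joint passes its speed limit or range.

## Robot

A 6-joint arm with a two-finger parallel gripper is mounted at the origin on the work surface. World frame = base frame: x ahead of the robot, y to its left, z up, the work surface at z = 0. Lengths are in mm, angles in degrees, forces in N, time in s.
With the tool pointing down it reaches from about 350 to 850 mm from the base axis. Payload 8.1 kg.
Tool frame: the origin (TCP) lies at the very end of the fingers, on their centre line; the grasp point (between the pads) lies 19 mm behind it; z points along the fingers, y is the direction in which the jaws open and shut (so a half turn about z gives the same grasp; the last joint's range is limited). The gripper opens to 85 mm and grips with 20 to 120 N. Pads are 22 mm wide; open, the fingers measure 114 mm over their backs; the gripper's body (76 mm by 85 mm) begins 54 mm behind the grasp point. The pads swing forward as they close: fully open they stand 13 mm farther back than shut.
Start: joints at [65.982, 7.471, 85.268, -0, 87.261, -4.893], TCP at [196.56, 566.895, 231.292] pointing down, gripper open.
Joint ranges: [-169.43, 169.43], [-51.17, 129.36], [1.28, 143.12], [-76.62, 256.62], [0, 156.53], [-152.29, 152.29]. Speed limits (degrees/s): [136.94, 136.94, 159.86, 180, 180, 180].

## Interface

Orientations are given as [roll, pitch, yaw] about the fixed x, y, z axes, in that order (R = Rz(yaw) Ry(pitch) Rx(roll)).
In Python, from bench import r, eyes gives the robot as it stands. The module is installed in compiled form; this text tells all that it offers.
- The arm moves only by the tool play_rows, never from a script. Its argument "deltas" is a list of rows, each a list of 3 entries, a list of its own where there are three numbers: the shift along the tool's x, y, z in m, then the turn, a rotation vector about the tool's x, y, z in rad, then the closure, from 0 (fully open) to 1 (shut). A call has 1 to 8 rows; each row shifts and turns the pose as measured when the row begins, along the tool's axes as they then stand; what a row does not reach is not made up. A row lasts 1/8 s, in which the tool goes at most 62.5 mm and 10.7 degrees, less where a joint would pass 70% of its speed; a pose out of reach is approached as far as the arm can. A call with a gripper value outside its range is refused whole. The fingers move at their own pace and stop on an object; "force" is the grip in N (left out, the last holds). Time passes only in rows, so rows that do not move let the fingers close. It gives the time, the measured TCP pose, the force and the opening at its end, in the units of the state.
- r.sense(): the state, without advancing time (a new reading comes with each control period).
- eyes.snapshot(name): name is "side" or "top"; returns the picture (400x640x3 uint8, red, green, blue); there is no depth.
- eyes.get_calibration(name): a dict with "mtx" (3x3 intrinsics, pixels), "D" ([k1, k2, p1, p2, k3] as OpenCV has them; the pictures are not rectified), "R" (3x3) and "t" (3): a world point X has camera coordinates R X + t. Camera axes: x right, y down, z forward; pixel columns grow to the right and rows downward; lengths in mm; the calibration is good to about 2 mm. A picture is of the moment at which its call begins. get_calibration takes no time and is no camera call.
- r.hand_in(): hands the job in, once; it reports no verdict.
The state is a dict: "time": time; "joint_pos": joint angles; "qd": joint speeds; "joint_efforts": joint torques, N m; "tool_pos": TCP position; "tcp_rot": TCP orientation; "ft_force": force on the tool from outside, world axes, zero at the start; "wrist_torque": the same for the moment, N m; "finger_gap": finger opening in mm.
Only numpy, scipy, OpenCV 4.12 (cv2) and the standard library are available. Lean on these libraries where they do the work, as an engineer would, in place of code of your own. Each camera call takes 0.05 s, during which the arm holds its last target. There are 200 camera calls.

## Working session

There is one attempt and no reset: what is moved stays moved. The work goes in short steps, Python scripts to look and compute and a tool call to move; the robot and the scene stay as the last step left them, time stands still between calls to the robot, and variables do not carry over. Pictures are saved under pics/ and viewed, about 12 in all and at most 16, crops included, and the job is handed in when it is done.

Besides the shell and the picture viewer there is one more tool, called after "Request:" by a JSON object that holds its "name" and its "arguments", one argument or row to a line. play_rows: Moves the arm, as the interface text tells. Its arguments: {"type":"object","properties":{"deltas":{"type":"array"},"force":{"type":"number"}},"required":["deltas"]}

```bash
mkdir -p pics; cat > h.py <<'E'
import numpy as np, cv2
from bench import r, eyes
def snap(n):
    return eyes.snapshot(n)
def save(im,f): cv2.imwrite('pics/'+f,cv2.cvtColor(im,cv2.COLOR_RGB2BGR))
def ray(n,px):
    c=eyes.get_calibration(n);R=np.array(c['R']);t=np.array(c['t']).ravel()
    u=cv2.undistortPoints(np.array(px,float).reshape(-1,1,2),np.array(c['mtx']),np.array(c['D']))[:,0]
    d=np.c_[u,np.ones(len(u))]@R
    return -R.T@t,d
def onz(n,px,z):
    o,d=ray(n,px); z=np.asarray(z,float)
    return o+d*((z-o[2])/d[:,2])[:,None]
def proj(n,X):
    c=eyes.get_calibration(n);R=np.array(c['R'])
    return cv2.projectPoints(np.array(X,float).reshape(-1,1,3),cv2.Rodrigues(R)[0],np.array(c['t'],float).ravel(),np.array(c['mtx']),np.array(c['D']))[0][:,0]
def two(p1,p2,n1='top',n2='side'):
    o1,d1=ray(n1,[p1]);o2,d2=ray(n2,[p2]);d1=d1[0];d2=d2[0]
    s=np.linalg.lstsq(np.c_[d1,-d2],o2-o1,rcond=None)[0]
    a=o1+s[0]*d1;b=o2+s[1]*d2
    return (a+b)/2,np.linalg.norm(a-b)
E
python3 - <<'E'
from h import *
for n in('top','side'):
    im=snap(n);np.save(n+'0.npy',im);save(cv2.resize(im,(800,500)),n+'0.png')
    o,d=ray(n,[[320,200]]);print(n,o,d, eyes.get_calibration(n)['mtx'])
s=r.sense();print(s)
E
```

```text
top [ 4.07359735e+02 -2.82054091e-01  1.09324416e+03] [[ 0.17935978  0.03829298 -0.98316617]] [[386.85477514   0.         325.84478658]
 [  0.         386.85477514 201.88476572]
 [  0.           0.           1.        ]]
side [  56.52536001 -755.58601257  755.01717669] [[ 0.46886355  0.68004172 -0.56370677]] [[368.481733     0.         320.65192036]
 [  0.         368.481733   197.34385848]
 [  0.           0.           1.        ]]
{'time': 0.1, 'joint_pos': array([ 6.59833484e+01,  7.51009057e+00,  8.53255850e+01, -6.16397633e-04,
        8.72626294e+01, -4.89259761e+00]), 'qd': array([ 0.03878291, -0.06306001, -0.17903799, -0.00229321,  0.06309584,
        0.08899157]), 'joint_efforts': array([ 4.99486068e-04, -5.70954537e+01, -5.01938295e+01, -2.37306849e-04,
        8.25956406e-03,  5.08971050e-05]), 'tool_pos': array([196.33468484, 566.41847517, 230.3321482 ]), 'tcp_rot': array([-1.79902001e+02, -7.77085173e-03,  1.60875969e+02]), 'ft_force': array([ 0.29391095, -0.11470023,  0.64617597]), 'wrist_torque': array([ 0.00773716, -0.01434482, -0.03208882]), 'finger_gap': 85.42833000818608}
```

View pics/top0.png

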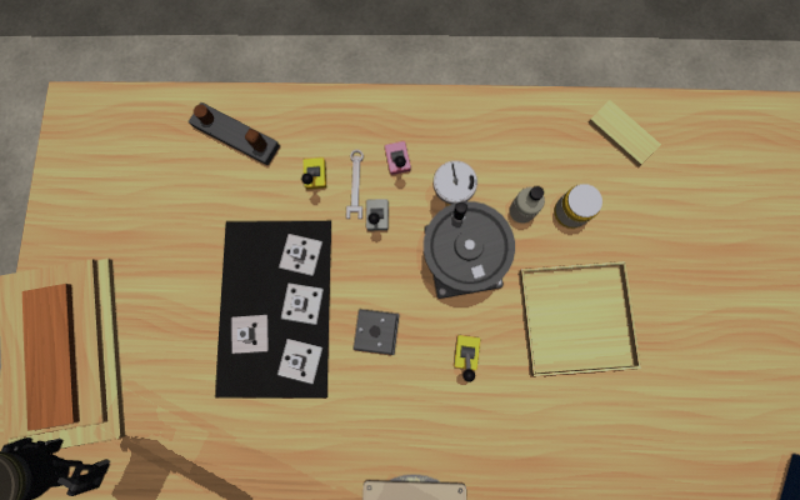

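View pics/side0.png

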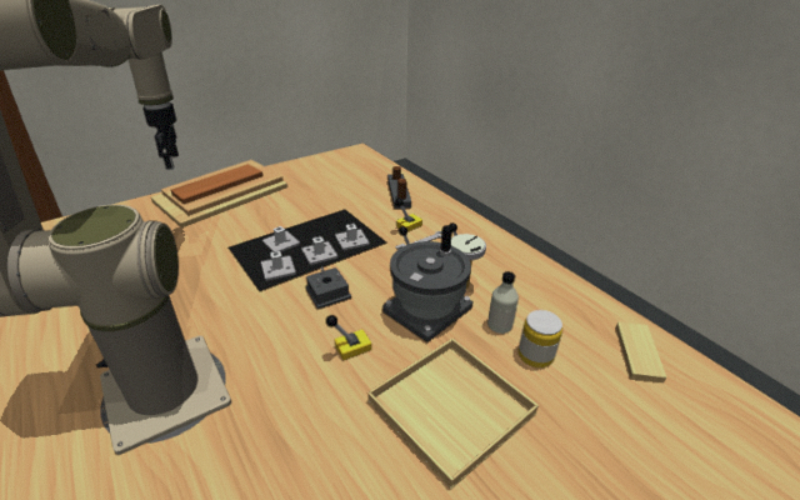

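The top view is oriented with +x up and +y left. Candidates for the isolator, in 800-wide pixels:
- grey block (376,214), nearest beyond the pad
- pink (398,157)
- yellow (315,175)
- yellow (467,352)

By the description it is the grey one. I'll crop close to check it and to identify the flanges.

```bash
python3 - <<'E'
from h import *
im=np.load('top0.npy')
save(cv2.resize(im[105:320,170:430],None,fx=3,fy=3,interpolation=cv2.INTER_CUBIC)[:600],'crop1.png')
s=np.load('side0.npy')
save(cv2.resize(s[130:290,180:420],None,fx=3.3,fy=3.3,interpolation=cv2.INTER_CUBIC)[:600,:800],'crop2.png')
E
```

```text
(no output)
```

View pics/crop1.png

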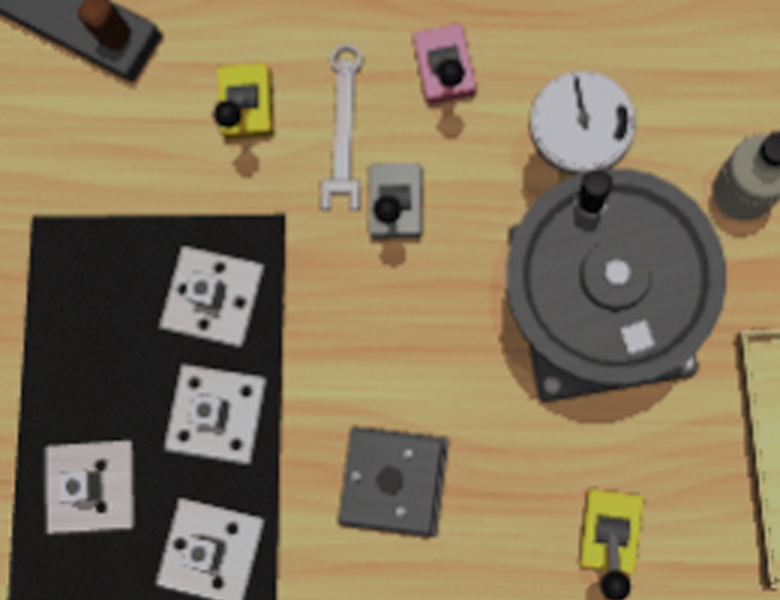

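View pics/crop2.png

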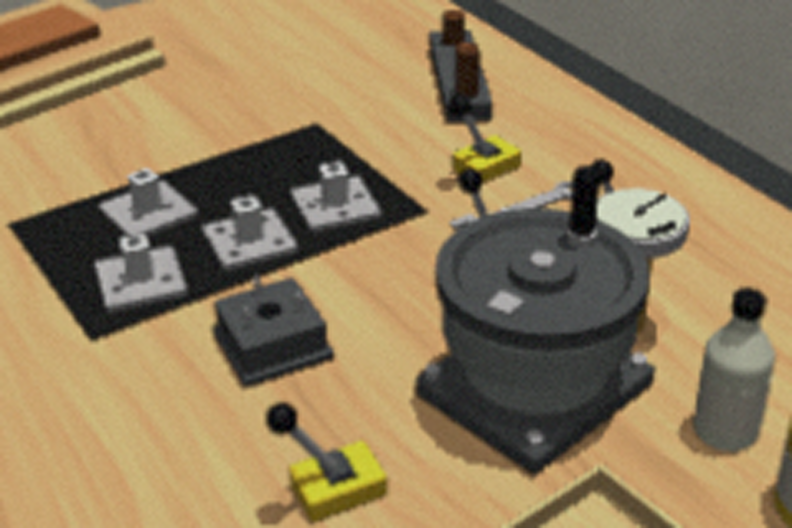

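Grey isolator confirmed at full-res px (301,170): block grey, lever leaning towards the robot. Flanges in crop1:
- cross4 (212,296)
- square4 (213,412)
- tri_close (88,487): two holes 42 px apart, about 39 mm
- tri_wide (210,552): holes about 55 px, 50 mm, apart

Pair is absent. Next I'll measure positions.

```bash
python3 - <<'E'
from h import *
np.set_printoptions(precision=1,suppress=True)
T=lambda x,y:(170+x/3,105+y/3); S=lambda x,y:(180+x/3.3,130+y/3.3)
P={'cross_boss':((201,289),(334,168)),'sq_boss':((205,410),(246,203)),'close_boss':((73,487),(143,177)),'wide_boss':((199,553),(133,242)),
'iso_tip':((387,208),(470,181)),'handle_top':((598,182),(587,170)),'axis':((618,272),(542,259)),'gauge':((582,121),(642,216)),
'studA':((357,476),(255,283)),'padc':((390,480),(269,310)),'yel_iso_tip':((615,585),(282,418))}
for k,(a,b) in P.items():
    p,e=two(T(*a),S(*b));print(k,p,round(e,1))
im=np.load('top0.npy')
hsv=cv2.cvtColor(im,cv2.COLOR_RGB2HSV)
m=((hsv[...,1]<60)&(hsv[...,2]>110)).astype('u1')*255
m[:, 262:]=0; m[:175]=0
m=cv2.morphologyEx(m,cv2.MORPH_CLOSE,np.ones((7,7)))
for c in cv2.findContours(m,0,1)[0]:
    if cv2.contourArea(c)<300: continue
    q=onz('top',cv2.boxPoints(cv2.minAreaRect(c)),12)
    w=onz('top',c.reshape(-1,2),12)[:,:2].astype('f4'); rc=cv2.minAreaRect(w); print('plate',rc)
g=im.astype(int); 
print('studs z66',onz('top',[T(408,454),T(357,476),T(400,511)],66))
pc=[T(351,427),T(447,438),T(435,536),T(339,525)]
q=onz('top',pc,45);print('pad corners',q, q.mean(0),'hole c',onz('top',[T(390,480)],45))
tr=np.array([(521,270),(624,265),(637,369),(532,375)])/1.25
q=onz('top',tr,30);print('tray',q,q.mean(0))
print('gauge z134',onz('top',[T(582,121)],134),'axis 143',onz('top',[T(618,272)],150),'handle top',onz('top',[T(598,182)],207))
E
```

```text
cross_boss [588.4 267.1  56.3] 1.5
sq_boss [477.6 256.8  55.5] 0.4
close_boss [407.  371.4  52.6] 1.3
wide_boss [351.4 254.5  55. ] 1.9
iso_tip [653.8  95.8 106.7] 2.0
handle_top [653.1 -79.6 209.4] 0.7
axis [ 592.1 -101.3  152.3] 2.2
gauge [730.3 -73.1 129.8] 1.0
studA [421.5 117.7  60.3] 2.9
padc [419.8  89.2  47. ] 1.1
yel_iso_tip [ 337.9 -105.5  103.1] 1.1
plate ((352.6678466796875, 255.96188354492188), (81.27369689941406, 79.86945343017578), 77.96176147460938)
plate ((408.3944091796875, 373.1925048828125), (79.93004608154297, 79.12256622314453), 4.786756992340088)
plate ((478.9306945800781, 259.06475830078125), (81.2193832397461, 80.83174133300781), 82.2612075805664)
plate ((590.5848388671875, 269.64703369140625), (80.6437759399414, 80.7808837890625), 78.1162109375)
plate ((593.5330810546875, 965.00244140625), (131.73956298828125, 59.7100830078125), 1.0591224431991577)
studs z66 [[443.1  72.3  66. ]
 [422.8 116.4  66. ]
 [393.6  77.6  66. ]]
pad corners [[466.6 126.1  45. ]
 [458.9  39.3  45. ]
 [372.4  47.4  45. ]
 [379.7 133.   45. ]] [419.4  86.4  45. ] hole c [[420.3  89.1  45. ]]
tray [[ 562.4 -227.9   30. ]
 [ 578.8 -455.9   30. ]
 [ 354.4 -472.6   30. ]
 [ 336.7 -248.2   30. ]] [ 458.1 -351.2   30. ]
gauge z134 [[728.4 -72.5 134. ]] axis 143 [[ 593.5 -102.1  150. ]] handle top [[654.1 -80.  207. ]]
```

Request:
{"name": "play_rows", "arguments": {
  "deltas": [
    [[0, 0, 0], [0, 0, 0.177], 1],
    [[0, 0, 0], [0, 0, 0.177], 1],
    [[0, 0, 0], [0, 0, 0.177], 1],
    [[0, 0, 0], [0, 0, 0.177], 1],
    [[0, 0, 0], [0, 0, 0.177], 1],
    [[0, 0, 0], [0, 0, 0.177], 1],
    [[0, 0, 0], [0, 0, 0.177], 1],
    [[0, 0, 0], [0, 0, 0], 1]
  ],
  "force": 60
}}

```text
time: 1.1
tool_pos: [195.2, 563.9, 225.1]
tcp_rot: [-179.8, 0.6, 87.7]
ft_force: [-0.2, -0.5, -0.7]
finger_gap: -0.2
```

```bash
python3 - <<'E'
from h import *
np.set_printoptions(precision=1,suppress=True)
s=r.sense();print(s['tool_pos'],s['tcp_rot'])
T=lambda x,y:(170+x/3,105+y/3)
print(onz('top',[T(370,163),T(421,163),T(421,238),T(370,238)],[28,28,28,28]), onz('top',[T(395,195)],32))
E
```

```text
[195.2 563.9 225.1] [-179.8    0.6   87.7]
[[718.2 120.9  28. ]
 [719.1  72.2  28. ]
 [646.   69.8  28. ]
 [645.  117.9  28. ]] [[686.2  95.5  32. ]]
```

Request:
{"name": "play_rows", "arguments": {
  "deltas": [
    [[-0.043, 0.037, 0], [0, 0, -0.04], 1],
    [[-0.043, 0.037, 0], [0, 0, 0], 1],
    [[-0.043, 0.037, 0], [0, 0, 0], 1],
    [[-0.043, 0.037, 0], [0, 0, 0], 1],
    [[-0.043, 0.037, 0], [0, 0, 0], 1],
    [[-0.043, 0.037, 0], [0, 0, 0], 1],
    [[-0.043, 0.037, 0], [0, 0, 0], 1],
    [[-0.043, 0.037, 0], [0, 0, 0], 1]
  ]
}}

```text
time: 2.1
tool_pos: [501.6, 216.8, 225.3]
tcp_rot: [-179.7, 0.6, 92.9]
ft_force: [0.8, 0.5, -0.5]
finger_gap: 0.4
```

Request:
{"name": "play_rows", "arguments": {
  "deltas": [
    [[-0.043, 0.032, 0], [0, 0, 0.05], 1],
    [[-0.043, 0.032, 0], [0, 0, 0], 1],
    [[-0.037, 0.027, 0], [0, 0, 0], 1],
    [[0, 0, 0.04], [0, 0, 0], 1],
    [[0, 0, 0.04], [0, 0, 0], 1],
    [[0, 0, 0.04], [0, 0, 0], 1],
    [[0, 0, 0.015], [0, 0, 0], 1],
    [[0, 0, 0], [0, 0, 0], 1]
  ]
}}

```text
time: 3.1
tool_pos: [600.0, 84.4, 87.3]
tcp_rot: [-179.7, 0.6, 91.6]
ft_force: [-0.4, -0.3, 0.4]
finger_gap: 0.2
```

Request:
{"name": "play_rows", "arguments": {
  "deltas": [
    [[0.011, 0.005, 0], [0, 0, 0.02], 1],
    [[0.001, 0.012, 0], [0, 0, 0], 1],
    [[0, 0.015, 0], [0, 0, 0], 1],
    [[0, 0.015, 0], [0, 0, 0], 1],
    [[0, 0.015, 0], [0, 0, 0], 1],
    [[0, 0.015, 0], [0, 0, 0], 1],
    [[0, 0.015, 0], [0, 0, 0], 1],
    [[0, 0.01, 0], [0, 0, 0], 1]
  ]
}}

```text
time: 4.1
tool_pos: [713.8, 106.1, 106.1]
tcp_rot: [179.1, 0.4, 90.6]
ft_force: [-25.7, -2.1, -0.3]
finger_gap: -0.1
```

```bash
python3 - <<'E'
from h import *
im=snap('top');save(cv2.resize(im[105:235,230:430],None,fx=3.5,fy=3.5,interpolation=cv2.INTER_CUBIC),'iso1.png')
E
```

```text
(no output)
```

View pics/iso1.png

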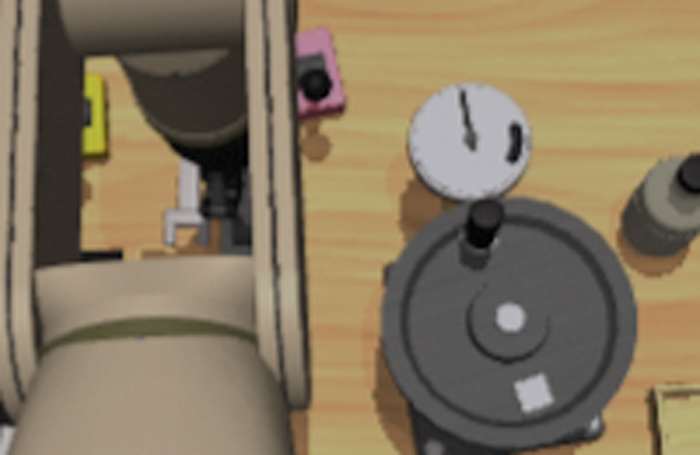

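Request:
{"name": "play_rows", "arguments": {
  "deltas": [
    [[0, -0.03, 0], [0, 0, 0], 1],
    [[0, -0.01, -0.045], [0, 0, 0], 1],
    [[0, 0, -0.055], [0, 0, 0], 1],
    [[0, 0, -0.055], [0, 0, 0], 0],
    [[-0.05, 0, 0], [0, 0, 0], 0],
    [[-0.055, 0, 0], [0, 0, 0], 0],
    [[-0.055, 0, 0], [0, 0, 0], 0],
    [[-0.01, 0, 0], [0, 0, 0], 0]
  ]
}}

```text
time: 5.15
tool_pos: [678.5, -57.9, 285.5]
tcp_rot: [177.8, 0.4, 91.0]
ft_force: [0.1, 0.6, -0.6]
finger_gap: 85.3
```

```bash
python3 - <<'E'
from h import *
a=snap('top');b=snap('side')
a=cv2.resize(a[105:235,230:430],(600,390),interpolation=cv2.INTER_CUBIC)[:,:390]
b=cv2.resize(b[130:260,270:400],(390,390),interpolation=cv2.INTER_CUBIC)
save(np.hstack([a,b]),'iso2.png')
E
```

```text
(no output)
```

View pics/iso2.png

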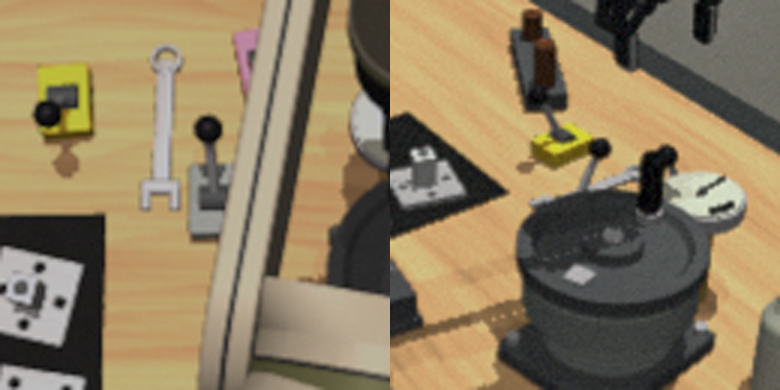

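Request:
{"name": "play_rows", "arguments": {
  "deltas": [
    [[-0.022, -0.025, 0], [0.038, 0, 0.017], 0],
    [[0, 0, 0.02], [0, 0, 0], 0],
    [[0, 0, 0], [0, 0, 0], 0]
  ]
}}

```text
time: 5.62
tool_pos: [653.3, -74.8, 264.7]
tcp_rot: [-180.0, 0.3, 90.3]
ft_force: [0.5, -0.5, 0.1]
finger_gap: 85.0
```

```bash
python3 - <<'E'
from h import *
np.set_printoptions(precision=1,suppress=True)
print(two((299.3,147.7),(270+209/3,130+147/3)))
s=r.sense();print(s['tool_pos'],s['tcp_rot'])
E
```

```text
(array([727.4,  98.2, 103.9]), np.float64(2.397399402756313))
[653.3 -74.8 264.7] [-180.     0.3   90.3]
```

The tip chord is 74 mm, about 0.84–0.95 rad, which is close to the 0.8 threshold. I'll give the lever a second gentle push to be sure.

Request:
{"name": "play_rows", "arguments": {
  "deltas": [
    [[0.055, 0.005, 0], [0, 0, 0], 1],
    [[0.055, 0.005, 0], [0, 0, 0], 1],
    [[0.05, 0.005, 0], [0, 0, 0], 1],
    [[0.005, 0, 0.04], [0, 0, 0], 1],
    [[0, 0, 0.05], [0, 0, 0], 1],
    [[0, 0, 0.05], [0, 0, 0], 1],
    [[0, 0, 0.025], [0, 0, 0], 1],
    [[0, 0, 0], [0, 0, 0], 1]
  ]
}}

```text
time: 6.62
tool_pos: [667.4, 103.5, 96.4]
tcp_rot: [179.9, 0.2, 90.8]
ft_force: [-0.7, -0.2, 0.1]
finger_gap: -0.0
```

Request:
{"name": "play_rows", "arguments": {
  "deltas": [
    [[0, 0.008, 0], [0, 0, 0], 1],
    [[0, 0.008, 0], [0, 0, 0], 1],
    [[0, 0.008, 0], [0, 0, 0], 1],
    [[0, 0.008, 0], [0, 0, 0], 1],
    [[0, 0.008, 0], [0, 0, 0], 1]
  ]
}}

```text
time: 7.25
tool_pos: [712.1, 105.1, 103.3]
tcp_rot: [179.6, 0.2, 90.8]
ft_force: [-27.4, -0.4, 9.6]
finger_gap: 0.0
```

It stopped at the same place with 27 N, so that is the end stop. Now the handle.

Request:
{"name": "play_rows", "arguments": {
  "deltas": [
    [[0, -0.03, 0], [0, 0, 0], 1],
    [[0, -0.015, -0.05], [0, 0, 0], 1],
    [[0, 0, -0.055], [0, 0, 0], 0],
    [[0, 0, -0.055], [0, 0, 0], 0],
    [[-0.055, -0.005, 0], [0, 0, 0], 0],
    [[-0.055, 0, 0], [0, 0, 0], 0],
    [[-0.05, 0, 0], [0, 0, 0], 0],
    [[-0.02, 0, 0], [0, 0, 0.014], 0]
  ]
}}

```text
time: 8.25
tool_pos: [664.8, -78.8, 268.9]
tcp_rot: [179.6, 0.2, 90.2]
ft_force: [0.6, 0.3, -1.1]
finger_gap: 85.4
```

Request:
{"name": "play_rows", "arguments": {
  "deltas": [
    [[-0.001, -0.011, 0.03], [0, 0, 0], 0],
    [[0, 0, 0.04], [0, 0, 0], 0],
    [[0, 0, 0.025], [0, 0, 0], 0],
    [[0, 0, 0.01], [0, 0, 0], 0],
    [[0, 0, 0], [0, 0, 0], 1],
    [[0, 0, 0], [0, 0, 0], 1],
    [[0, 0, 0], [0, 0, 0], 1],
    [[0, 0, 0], [0, 0, 0], 1]
  ],
  "force": 40
}}

```text
time: 9.25
tool_pos: [656.7, -81.9, 166.6]
tcp_rot: [179.4, 0.3, 90.0]
ft_force: [-9.9, -2.5, 0.7]
finger_gap: 23.0
```

Request:
{"name": "play_rows", "arguments": {
  "deltas": [
    [[-0.0063, 0, 0.0015], [0, 0, 0], 1],
    [[-0.0064, 0.0005, 0], [0, 0, 0], 1],
    [[-0.0065, 0, 0], [0, 0, 0], 1],
    [[-0.0065, -0.0005, 0], [0, 0, 0], 1],
    [[-0.0064, -0.001, 0], [0, 0, 0], 1],
    [[-0.0063, -0.0016, 0], [0, 0, 0], 1],
    [[-0.0061, -0.0022, 0], [0, 0, 0], 1],
    [[-0.0059, -0.0028, 0], [0, 0, 0], 1]
  ]
}}

```text
time: 10.25
tool_pos: [649.4, -134.8, 166.6]
tcp_rot: [179.3, 0.3, 90.0]
ft_force: [-2.8, 3.3, 1.1]
finger_gap: 23.2
```

```bash
cat > arc.py <<'E'
from h import *
import sys
n=float(sys.argv[1])
s=r.sense();p=s['tool_pos'][:2]-[593,-101.7];th=np.arctan2(p[1],p[0]);R=np.hypot(*p);f=s['ft_force'][:2]
t=np.array([np.sin(th),-np.cos(th)])
print('th',th.round(3),'R',R.round(1),'tangential push',-(f@t).round(1),'radial force on tool',(f@p/R).round(1),s['tool_pos'].round(1),s['tcp_rot'].round(1),s['time'])
q=p
for k in range(8):
    a=th-n*(k+1);g=65*np.array([np.cos(a),np.sin(a)]);d=g-q;q=g
    print([round(d[1]/1000,4),round(d[0]/1000,4)],end=' ')
print()
E
python3 arc.py 0.1
```

```text
th -0.53 R 65.3 tangential push 1.4 radial force on tool -4.1 [ 649.4 -134.8  166.6] [179.3   0.3  90. ] 10.25
[np.float64(-0.0053), np.float64(-0.0039)] [np.float64(-0.0051), np.float64(-0.0041)] [np.float64(-0.0046), np.float64(-0.0046)] [np.float64(-0.0041), np.float64(-0.005)] [np.float64(-0.0036), np.float64(-0.0054)] [np.float64(-0.0031), np.float64(-0.0057)] [np.float64(-0.0025), np.float64(-0.006)] [np.float64(-0.0019), np.float64(-0.0062)]
```

Request:
{"name": "play_rows", "arguments": {
  "deltas": [
    [[-0.0053, -0.0039, 0], [0, 0, 0], 1],
    [[-0.005, -0.0041, 0], [0, 0, 0], 1],
    [[-0.0046, -0.0046, 0], [0, 0, 0], 1],
    [[-0.0041, -0.005, 0], [0, 0, 0], 1]
  ]
}}

```text
time: 10.75
tool_pos: [630.2, -154.5, 166.6]
tcp_rot: [179.3, 0.2, 90.0]
ft_force: [-2.2, 5.1, 0.6]
finger_gap: 22.7
```

```bash
cat > ndl.py <<'E'
from h import *
im=snap('top')
c=proj('top',[[729,-72.7,134]])[0]
x,y=c.astype(int)-20
g=cv2.resize(im[y:y+40,x:x+40],None,fx=4,fy=4,interpolation=cv2.INTER_CUBIC)
v=g.max(2).astype(float); cc=(c-[x,y])*4+1.5
# darkness per direction in 8..22mm ring
px=np.linalg.norm(proj('top',[[729+30,-72.7,134]])[0]-c)/30*4
best=[]
for a in np.arange(-0.6,5.7,0.02):
    w=0.21-a; rr=np.arange(10,24)
    P=proj('top',[[729+q*np.cos(w),-72.7+q*np.sin(w),136] for q in rr])
    P=(P-[x,y])*4+1.5
    best.append(np.mean([v[int(b),int(a_)] for a_,b in P]))
best=np.array(best);i=best.argmin();print('needle',round(-0.6+0.02*i,2),'dark',best[i].round(),'med',np.median(best))
E
python3 ndl.py; python3 arc.py 0.07
```

```text
needle 0.04 dark 62.0 med 195.35714285714286
th -0.969 R 64.6 tangential push -0.9 radial force on tool -3.7 [ 629.6 -154.9  166.6] [179.4   0.2  90. ] 10.8
[np.float64(-0.0028), np.float64(-0.0036)] [np.float64(-0.0022), np.float64(-0.004)] [np.float64(-0.0019), np.float64(-0.0041)] [np.float64(-0.0016), np.float64(-0.0043)] [np.float64(-0.0013), np.float64(-0.0044)] [np.float64(-0.001), np.float64(-0.0044)] [np.float64(-0.0007), np.float64(-0.0045)] [np.float64(-0.0004), np.float64(-0.0045)]
```

Request:
{"name": "play_rows", "arguments": {
  "deltas": [
    [[-0.0028, -0.0036, 0], [0, 0, 0], 1],
    [[-0.0022, -0.004, 0], [0, 0, 0], 1],
    [[-0.0019, -0.0041, 0], [0, 0, 0], 1],
    [[-0.0016, -0.0043, 0], [0, 0, 0], 1]
  ]
}}

```text
time: 11.3
tool_pos: [613.7, -162.3, 166.7]
tcp_rot: [179.2, 0.1, 90.1]
ft_force: [9.4, 7.1, -5.0]
finger_gap: 23.0
```

```bash
python3 ndl.py; python3 arc.py 0.07
```

```text
needle 0.58 dark 68.0 med 196.5
th -1.25 R 64.1 tangential push 1.5 radial force on tool -3.4 [ 613.2 -162.5  166.6] [1.793e+02 1.000e-01 9.010e+01] 11.35
[np.float64(-0.0021), np.float64(-0.0041)] [np.float64(-0.001), np.float64(-0.0044)] [np.float64(-0.0007), np.float64(-0.0045)] [np.float64(-0.0003), np.float64(-0.0045)] [np.float64(-0.0), np.float64(-0.0045)] [np.float64(0.0003), np.float64(-0.0045)] [np.float64(0.0006), np.float64(-0.0045)] [np.float64(0.0009), np.float64(-0.0045)]
```

Request:
{"name": "play_rows", "arguments": {
  "deltas": [
    [[-0.0021, -0.0041, 0], [0, 0, 0], 1],
    [[-0.001, -0.0044, 0], [0, 0, 0], 1],
    [[-0.0007, -0.0045, 0], [0, 0, 0], 1],
    [[-0.0003, -0.0045, 0], [0, 0, 0], 1]
  ]
}}

```text
time: 11.85
tool_pos: [605.2, -164.2, 166.8]
tcp_rot: [177.9, 0.0, 90.2]
ft_force: [18.6, 3.0, -9.4]
finger_gap: 23.1
```

```bash
python3 ndl.py; python3 arc.py 0.05
```

```text
needle 1.64 dark 58.0 med 196.42857142857142
th -1.387 R 63.7 tangential push 12.8 radial force on tool 0.4 [ 604.7 -164.4  166.7] [178.    0.   90.2] 11.9
[np.float64(-0.0018), np.float64(-0.003)] [np.float64(-0.0004), np.float64(-0.0032)] [np.float64(-0.0002), np.float64(-0.0032)] [np.float64(-0.0), np.float64(-0.0032)] [np.float64(0.0001), np.float64(-0.0032)] [np.float64(0.0003), np.float64(-0.0032)] [np.float64(0.0005), np.float64(-0.0032)] [np.float64(0.0006), np.float64(-0.0032)]
```

Request:
{"name": "play_rows", "arguments": {
  "deltas": [
    [[-0.0015, -0.0048, 0], [0.01, 0, 0], 1],
    [[-0.0004, -0.0048, 0], [0.01, 0, 0], 1],
    [[-0.0002, -0.0048, 0], [0, 0, 0], 1],
    [[0, -0.0048, 0], [0, 0, 0], 1]
  ]
}}

```text
time: 12.4
tool_pos: [596.2, -165.2, 166.8]
tcp_rot: [177.7, 0.1, 90.4]
ft_force: [17.7, 2.2, -8.5]
finger_gap: 23.2
```

```bash
python3 ndl.py; python3 arc.py 0.05
```

```text
needle 2.42 dark 68.0 med 196.35714285714286
th -1.532 R 63.6 tangential push 9.6 radial force on tool -1.2 [ 595.5 -165.3  166.7] [1.777e+02 1.000e-01 9.040e+01] 12.45
[np.float64(-0.0014), np.float64(-0.0032)] [np.float64(0.0001), np.float64(-0.0032)] [np.float64(0.0003), np.float64(-0.0032)] [np.float64(0.0004), np.float64(-0.0032)] [np.float64(0.0006), np.float64(-0.0032)] [np.float64(0.0008), np.float64(-0.0032)] [np.float64(0.0009), np.float64(-0.0031)] [np.float64(0.0011), np.float64(-0.0031)]
```

Request:
{"name": "play_rows", "arguments": {
  "deltas": [
    [[-0.0012, -0.0045, 0], [0.01, 0, 0], 1],
    [[0.0001, -0.0045, 0], [0.01, 0, 0], 1],
    [[0.0003, -0.004, 0], [0, 0, 0], 1],
    [[0.0004, -0.004, 0], [0, 0, 0], 1]
  ]
}}

```text
time: 12.95
tool_pos: [586.8, -164.9, 166.7]
tcp_rot: [177.8, 0.1, 90.5]
ft_force: [12.1, 2.1, -6.6]
finger_gap: 23.0
```

```bash
python3 ndl.py; python3 arc.py 0.05
```

```text
needle 2.78 dark 60.0 med 196.42857142857142
th -1.678 R 63.5 tangential push 4.4 radial force on tool -4.9 [ 586.2 -164.9  166.7] [1.778e+02 1.000e-01 9.050e+01] 13.0
[np.float64(-0.001), np.float64(-0.0034)] [np.float64(0.0006), np.float64(-0.0032)] [np.float64(0.0007), np.float64(-0.0032)] [np.float64(0.0009), np.float64(-0.0031)] [np.float64(0.0011), np.float64(-0.0031)] [np.float64(0.0012), np.float64(-0.003)] [np.float64(0.0014), np.float64(-0.003)] [np.float64(0.0015), np.float64(-0.0029)]
```

Request:
{"name": "play_rows", "arguments": {
  "deltas": [
    [[-0.0005, -0.0035, 0], [0.01, 0, 0], 1],
    [[0.0006, -0.0032, 0], [0.01, 0, 0], 1],
    [[0.0007, -0.0032, 0], [0, 0, 0], 1],
    [[0.0009, -0.0031, 0], [0, 0, 0], 1],
    [[0.001, -0.0025, 0], [0, 0, 0], 1]
  ]
}}

```text
time: 13.62
tool_pos: [576.8, -163.0, 166.7]
tcp_rot: [178.1, 0.3, 90.6]
ft_force: [6.8, 0.9, -3.6]
finger_gap: 23.1
```

```bash
python3 ndl.py; python3 arc.py 0.05
```

```text
needle 2.58 dark 56.0 med 196.14285714285714
th -1.837 R 63.4 tangential push 0.3 radial force on tool -2.8 [ 576.3 -162.8  166.6] [178.1   0.3  90.6] 13.675
[np.float64(-0.0006), np.float64(-0.0035)] [np.float64(0.0011), np.float64(-0.0031)] [np.float64(0.0012), np.float64(-0.003)] [np.float64(0.0014), np.float64(-0.0029)] [np.float64(0.0015), np.float64(-0.0029)] [np.float64(0.0017), np.float64(-0.0028)] [np.float64(0.0018), np.float64(-0.0027)] [np.float64(0.0019), np.float64(-0.0026)]
```

Request:
{"name": "play_rows", "arguments": {
  "deltas": [
    [[0.0003, -0.0035, 0], [0.01, 0, 0], 1],
    [[0.0011, -0.0031, 0], [0.01, 0, 0], 1],
    [[0.0012, -0.003, 0], [0.005, 0, 0], 1],
    [[0, 0, 0], [0, 0, 0], 1]
  ]
}}

```text
time: 14.18
tool_pos: [567.4, -159.6, 166.6]
tcp_rot: [179.4, 0.2, 90.6]
ft_force: [-4.9, 5.5, 3.5]
finger_gap: 23.1
```

```bash
python3 ndl.py; python3 arc.py 0.05
```

```text
needle 1.78 dark 59.0 med 195.85714285714286
th -1.988 R 63.3 tangential push -6.4 radial force on tool -2.8 [ 567.4 -159.5  166.6] [179.4   0.2  90.6] 14.225
[np.float64(-0.0002), np.float64(-0.0036)] [np.float64(0.0015), np.float64(-0.0029)] [np.float64(0.0017), np.float64(-0.0028)] [np.float64(0.0018), np.float64(-0.0027)] [np.float64(0.0019), np.float64(-0.0026)] [np.float64(0.0021), np.float64(-0.0025)] [np.float64(0.0022), np.float64(-0.0024)] [np.float64(0.0023), np.float64(-0.0023)]
```

Request:
{"name": "play_rows", "arguments": {
  "deltas": [
    [[0.001, -0.0025, 0], [0, 0, 0], 1],
    [[0.0005, -0.0015, 0], [0, 0, 0], 1],
    [[0, 0, 0], [0, 0, 0], 1]
  ]
}}

```text
time: 14.6
tool_pos: [565.5, -158.7, 166.7]
tcp_rot: [179.1, 0.3, 90.6]
ft_force: [2.1, 2.8, -1.9]
finger_gap: 23.0
```

```bash
python3 ndl.py; python3 arc.py 0.05
```

```text
needle 1.64 dark 57.0 med 195.92857142857142
th -2.021 R 63.3 tangential push 2.7 radial force on tool -3.6 [ 565.4 -158.7  166.7] [179.1   0.3  90.6] 14.65
[np.float64(-0.0), np.float64(-0.0036)] [np.float64(0.0016), np.float64(-0.0028)] [np.float64(0.0018), np.float64(-0.0027)] [np.float64(0.0019), np.float64(-0.0026)] [np.float64(0.002), np.float64(-0.0025)] [np.float64(0.0022), np.float64(-0.0024)] [np.float64(0.0023), np.float64(-0.0023)] [np.float64(0.0024), np.float64(-0.0022)]
```

Request:
{"name": "play_rows", "arguments": {
  "deltas": [
    [[0, 0, 0], [0, 0, 0], 0],
    [[0, 0, 0], [0, 0, 0], 0],
    [[0, 0, 0], [0, 0, 0], 0],
    [[0, 0, 0], [0, 0, 0], 0],
    [[0, 0, -0.03], [0.01, 0, 0.01], 0],
    [[0, 0, -0.045], [0, 0, 0], 0],
    [[0, 0, -0.03], [0, 0, 0], 0],
    [[0, 0, 0], [0, 0, 0], 0]
  ]
}}

```text
time: 15.65
tool_pos: [563.4, -159.9, 274.7]
tcp_rot: [179.7, 0.5, 89.9]
ft_force: [-0.0, -0.6, 0.4]
finger_gap: 85.5
```

```bash
python3 ndl.py; python3 arc.py 0.05|head -1; python3 ndl.py
```

```text
needle 1.64 dark 60.0 med 201.64285714285714
th -2.052 R 65.4 tangential push 0.4 radial force on tool 0.0 [ 562.7 -159.7  272.9] [179.9   0.4  89.9] 15.7
needle 1.64 dark 61.0 med 201.5
```

```bash
python3 - <<'E'
from h import *
im=snap('top');save(cv2.resize(im[115:245,260:430],None,fx=4,fy=4,interpolation=cv2.INTER_CUBIC),'ndl.png')
E
```

```text
(no output)
```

View pics/ndl.png

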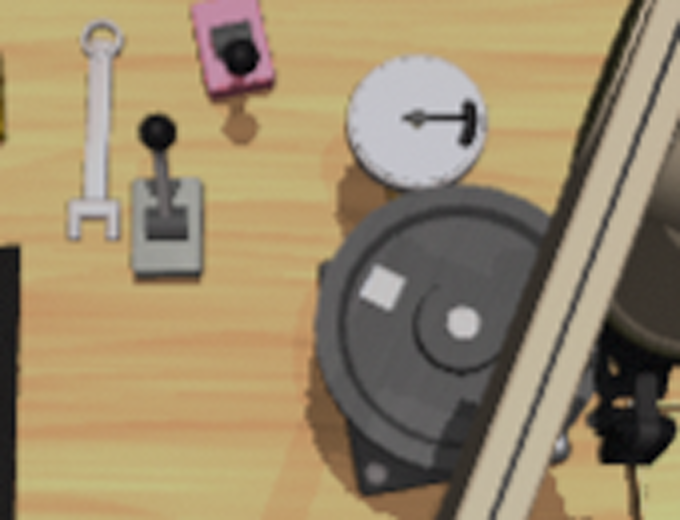

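The needle tip at (470,118) sits over the dark arc, which runs from about (470,103) to (468,143). The lever is over and the wheel is let go. Next I'll re-measure the flanges, hole phases and studs.

```bash
cat > fl.py <<'E'
from h import *
def cents(mask,amin,amax):
    n,l,s,c=cv2.connectedComponentsWithStats(mask.astype('u1'));return [(c[i],s[i,4]) for i in range(1,n) if amin<=s[i,4]<=amax]
def flanges(im):
    hsv=cv2.cvtColor(im,cv2.COLOR_RGB2HSV); K=4
    m=((hsv[...,1]<60)&(hsv[...,2]>110)).astype('u1')*255
    mc=cv2.morphologyEx(m,cv2.MORPH_CLOSE,np.ones((9,9)))
    out=[]
    for c in cv2.findContours(mc,0,1)[0]:
        if not 500<cv2.contourArea(c)<1100: continue
        w=onz('top',c.reshape(-1,2),12)[:,:2].astype('f4'); (ce,sz,an)=cv2.minAreaRect(w)
        if not(74<min(sz) and max(sz)<88): continue
        x,y,ww,hh=cv2.boundingRect(c)
        g=cv2.resize(im[y:y+hh,x:x+ww].max(2),None,fx=K,fy=K,interpolation=cv2.INTER_CUBIC)
        ms=np.zeros(im.shape[:2],'u1');cv2.drawContours(ms,[c],-1,1,-1);ms=cv2.erode(ms,np.ones((5,5)))
        ms=cv2.resize(ms[y:y+hh,x:x+ww],None,fx=K,fy=K,interpolation=cv2.INTER_NEAREST)
        H=[]
        for q,a in cents((g<75)&(ms>0),60,600):
            p=onz('top',[((q[0]-1.5)/K+x,(q[1]-1.5)/K+y)],12)[0,:2]-ce
            H.append((round(float(np.hypot(*p)),1),round(float(np.degrees(np.arctan2(p[1],p[0]))),1),int(a),p.round(1)))
        out.append((np.round(ce,1),round(an,1),np.round(sz,1),H))
    return out
if __name__=='__main__':
    im=snap('top');np.save('top1.npy',im)
    for o in flanges(im): print(*o[:3]);[print('    ',*h) for h in o[3]]
    # studs: bright on dark pad
    pad=[[466,126,45],[459,40,45],[372,47,45],[380,133,45]]
    P=proj('top',pad);x0,y0=P.min(0).astype(int);x1,y1=P.max(0).astype(int)
    g=cv2.resize(im[y0:y1,x0:x1].max(2),None,fx=4,fy=4,interpolation=cv2.INTER_CUBIC)
    ms=np.zeros(g.shape,'u1');cv2.fillPoly(ms,[((P-[x0,y0])*4).astype(np.int32)],1);ms=cv2.erode(ms,np.ones((17,17)))
    S=np.array([onz('top',[((q[0]-1.5)/4+x0,(q[1]-1.5)/4+y0)],64)[0,:2] for q,a in cents((g>115)&(ms>0),15,500)])
    print('studs',S.round(1),'c',S.mean(0).round(1));d=S-S.mean(0);print(np.hypot(*d.T),np.degrees(np.arctan2(d[:,1],d[:,0]))%120)
E
python3 fl.py
```

```text
[352.5 255.8] 77.9 [81.6 80.2]
     28.8 -41.7 118 [ 21.5 -19.2]
     28.8 78.0 127 [ 6.  28.1]
     8.0 -111.5 290 [-2.9 -7.5]
     28.6 -162.2 135 [-27.2  -8.7]
[408.1 373. ] 5.0 [80.7 79.1]
     21.9 -26.3 121 [19.6 -9.7]
studs [[445.   73.6]
 [424.4 118.9]
 [394.5  78.6]] c [421.3  90.3]
[29.03163083 28.69053299 29.26045281] [84.74981761 83.83559431 83.71694848]
```

Request:
{"name": "play_rows", "arguments": {
  "deltas": [
    [[0.051, -0.026, 0], [0, 0, 0], 0],
    [[0.051, -0.026, 0], [0, 0, 0], 0],
    [[0.051, -0.026, 0], [0, 0, 0], 0],
    [[0.051, -0.026, 0], [0, 0, 0], 0],
    [[0.051, -0.026, 0], [0, 0, 0], 0],
    [[0.051, -0.026, 0], [0, 0, 0], 0],
    [[0.051, -0.026, 0], [0, 0, 0], 0],
    [[0.051, -0.026, 0], [0, 0, 0], 0]
  ]
}}

```text
time: 16.85
tool_pos: [343.2, 257.1, 255.3]
tcp_rot: [-178.6, 0.3, 89.5]
ft_force: [1.1, 0.3, -0.0]
finger_gap: 85.4
```

```bash
cat > to.py <<'E'
# to.py x y z yaw [maxstep mm]: rows in tool axes (rotation applied over the rows with the shift)
from h import *
import sys
from scipy.spatial.transform import Rotation as Ro
a=list(map(float,sys.argv[1:]));mx=a[4] if len(a)>4 else 50
s=r.sense();p=np.array(s['tool_pos']);R=Ro.from_euler('xyz',s['tcp_rot'],degrees=True)
G=Ro.from_euler('xyz',[180,0,a[3]],degrees=True);d=np.array(a[:3])-p
rv=(R.inv()*G).as_rotvec()
n=int(max(1,np.ceil(np.linalg.norm(d)/mx),np.ceil(np.linalg.norm(rv)/0.18)))
print(s['time'],p.round(1),np.round(s['tcp_rot'],1),'gap',round(s['finger_gap'],1),'f',np.round(s['ft_force'],1),'J',np.round(s['joint_pos']))
print('n',n,'rv/row',(rv/n).round(3).tolist())
for k in range(n):
    Rk=R*Ro.from_rotvec(rv*k/n); print((Rk.inv().apply(d/n)/1000).round(4).tolist())
E
python3 to.py 352.6 255.9 130 78
```

```text
16.85 [343.2 257.1 255.3] [-178.6    0.3   89.5] gap 85.4 f [ 1.1  0.3 -0. ] J [ 30. -19. 108.   0.  93.  30.]
n 3 rv/row [-0.008, 0.003, 0.067]
[-0.0002, 0.0041, 0.0417]
[0.0, 0.0038, 0.0417]
[0.0001, 0.0035, 0.0417]
```

Request:
{"name": "play_rows", "arguments": {
  "deltas": [
    [[0, 0.004, 0.042], [-0.008, 0.003, 0.067], 0],
    [[0, 0.004, 0.042], [-0.008, 0.003, 0.067], 0],
    [[0, 0.0035, 0.042], [-0.008, 0.003, 0.067], 0],
    [[0, 0, 0], [0, 0, 0], 0]
  ]
}}

```text
time: 17.35
tool_pos: [346.3, 258.9, 121.0]
tcp_rot: [-179.7, 0.1, 78.2]
ft_force: [-0.3, -0.3, 0.1]
finger_gap: 85.5
```

```bash
python3 to.py 352.6 255.9 26 78 30; python3 ndl.py
```

```text
17.35 [346.3 258.9 121. ] [-1.797e+02  1.000e-01  7.820e+01] gap 85.5 f [-0.3 -0.3  0.1] J [ 30. -14. 118.   0.  77.  42.]
n 4 rv/row [-0.001, 0.001, 0.001]
[-0.0004, 0.0018, 0.0237]
[-0.0004, 0.0018, 0.0237]
[-0.0004, 0.0017, 0.0237]
[-0.0004, 0.0017, 0.0237]
needle 1.64 dark 56.0 med 188.57142857142858
```

Request:
{"name": "play_rows", "arguments": {
  "deltas": [
    [[-0.0015, 0.007, 0.01], [0, 0, 0], 0],
    [[0, 0, 0.028], [0, 0, 0], 0],
    [[0, 0, 0.028], [0, 0, 0], 0],
    [[0, 0, 0.02], [0, 0, 0], 0],
    [[0, 0, 0.006], [0, 0, 0], 0],
    [[0, 0, 0], [0, 0, 0], 0]
  ]
}}

```text
time: 18.15
tool_pos: [364.0, 259.6, 37.8]
tcp_rot: [179.4, -0.6, 78.5]
ft_force: [0.2, -0.6, -0.3]
finger_gap: 85.2
```

```bash
python3 to.py 352.6 255.9 26 78 30
```

```text
18.15 [364.  259.6  37.8] [179.4  -0.6  78.5] gap 85.2 f [ 0.2 -0.6 -0.3] J [ 29.  -6. 120.   0.  65.  40.]
n 1 rv/row [0.01, -0.01, 0.009]
[-0.006, -0.0105, 0.0117]
```

Request:
{"name": "play_rows", "arguments": {
  "deltas": [
    [[-0.005, -0.01, 0.004], [0.01, -0.01, 0.009], 0],
    [[0, 0, 0.005], [0, 0, 0], 0],
    [[0, 0, 0], [0, 0, 0], 0]
  ]
}}

```text
time: 18.52
tool_pos: [354.2, 257.5, 30.6]
tcp_rot: [179.9, -0.1, 78.0]
ft_force: [-0.1, 0.3, -0.4]
finger_gap: 85.4
```

```bash
python3 to.py 352.6 255.9 26 78 30
```

```text
18.525 [354.2 257.5  30.6] [ 1.799e+02 -1.000e-01  7.800e+01] gap 85.4 f [-0.1  0.3 -0.4] J [ 29.  -7. 121.   0.  65.  41.]
n 1 rv/row [0.002, -0.002, -0.001]
[-0.0019, -0.0012, 0.0046]
```

Request:
{"name": "play_rows", "arguments": {
  "deltas": [
    [[-0.002, -0.0012, 0.006], [0, 0, 0], 0],
    [[0, 0, 0.001], [0, 0, 0], 1],
    [[0, 0, 0], [0, 0, 0], 1],
    [[0, 0, 0], [0, 0, 0], 1],
    [[0, 0, 0], [0, 0, 0], 1],
    [[0, 0, -0.02], [0, 0, 0], 1],
    [[0, 0, -0.04], [0, 0, 0], 1],
    [[0, 0, -0.05], [0, 0, 0], 1]
  ],
  "force": 80
}}

```text
time: 19.52
tool_pos: [348.1, 253.1, 130.2]
tcp_rot: [-179.6, 0.3, 78.0]
ft_force: [1.4, 0.3, -2.3]
finger_gap: 25.2
```

```bash
python3 to.py 420.8 89.8 135 84
```

```text
19.525 [348.1 253.1 130.2] [-179.6    0.3   78. ] gap 25.2 f [ 1.4  0.3 -2.3] J [ 29. -15. 118.   0.  78.  41.]
n 4 rv/row [-0.002, 0.001, -0.026]
[-0.0362, 0.0263, -0.0012]
[-0.0368, 0.0253, -0.0012]
[-0.0375, 0.0243, -0.0012]
[-0.0381, 0.0233, -0.0012]
```

Request:
{"name": "play_rows", "arguments": {
  "deltas": [
    [[-0.036, 0.026, 0], [0, 0, -0.026], 1],
    [[-0.037, 0.025, 0], [0, 0, -0.026], 1],
    [[-0.0375, 0.024, 0], [0, 0, -0.026], 1],
    [[-0.036, 0.022, 0], [0, 0, -0.026], 1],
    [[0, 0, 0], [0, 0, 0], 1]
  ]
}}

```text
time: 20.15
tool_pos: [423.0, 89.5, 134.6]
tcp_rot: [180.0, 0.1, 84.3]
ft_force: [0.4, 0.4, -3.0]
finger_gap: 24.8
```

```bash
python3 to.py 420.8 89.8 110 84; python3 - <<'E'
from h import *
a=snap('top');b=snap('side')
p=proj('top',[[420,90,60]])[0].astype(int);q=proj('side',[[420,90,60]])[0].astype(int)
print(p,q)
a=cv2.resize(a[p[1]-40:p[1]+40,p[0]-50:p[0]+30],(400,400),interpolation=cv2.INTER_CUBIC)
b=cv2.resize(b[q[1]-50:q[1]+30,q[0]-40:q[0]+40],(400,400),interpolation=cv2.INTER_CUBIC)
save(np.hstack([a,b]),'pad1.png')
E
```

```text
20.15 [423.   89.5 134.6] [1.80e+02 1.00e-01 8.43e+01] gap 24.8 f [ 0.4  0.4 -3. ] J [  5. -16. 118.  -0.  78.  11.]
n 1 rv/row [0.0, 0.001, 0.005]
[0.0001, -0.0022, 0.0246]
[299 265] [261 220]
```

View pics/pad1.png

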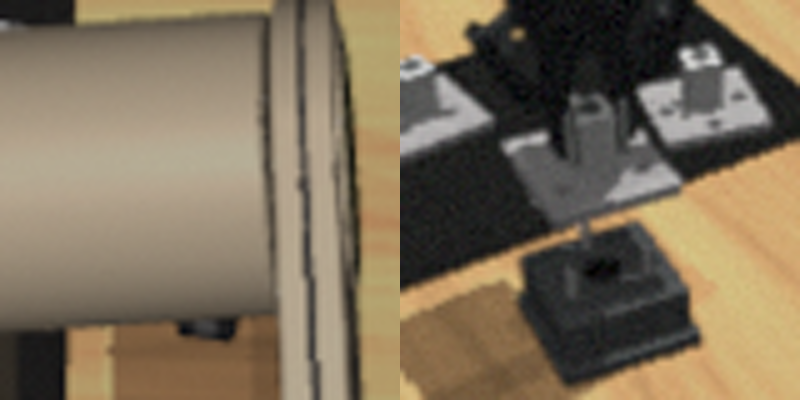

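```bash
python3 - <<'E'
from h import *
np.set_printoptions(precision=1,suppress=True)
S=lambda x,y:(221+(x-400-2)/5,170+(y-2)/5)
L,B,R_=S(503,141),S(545,223),S(682,189)
q=onz('side',[L,B,R_],122.6);print(q,'c',(q[0]+q[2])/2, np.linalg.norm(q[0]-q[1]),np.linalg.norm(q[1]-q[2]))
print('studs',onz('side',[S(572,267),S(650,236)],66),'expected near',420.8+29*np.cos(np.radians([204,-36])),89.8+29*np.sin(np.radians([204,-36])))
s0=lambda x,y:(180+x/3.3,130+y/3.3)
print('padcorners',onz('side',[s0(216,318),s0(247,352),s0(326,318),s0(298,282)],45).mean(0))
print('hole',onz('side',[s0(269,310)],45),onz('side',[S(602,268)],45))
E
```

```text
[[387.2 150.3 122.6]
 [372.5  58.8 122.6]
 [454.6  45.1 122.6]] c [420.9  97.7 122.6] 92.61552066681438 83.31190339445793
studs [[395.1  81.7  66. ]
 [449.4  83.4  66. ]] expected near [394.3 444.3] [78.  72.8]
padcorners [418.2  80.7  45. ]
hole [[420.4  91.7  45. ]] [[420.7  96.   45. ]]
```

Request:
{"name": "play_rows", "arguments": {
  "deltas": [
    [[0, -0.002, 0.02], [0, 0, 0], 1],
    [[0, 0, 0.015], [0, 0, 0], 1],
    [[0, 0, 0.005], [0, 0, 0], 1],
    [[0, 0, 0], [0, 0, 0], 1]
  ]
}}

```text
time: 20.75
tool_pos: [418.6, 94.8, 92.6]
tcp_rot: [-179.9, -0.0, 84.6]
ft_force: [0.2, -0.5, -2.3]
finger_gap: 24.9
```

```bash
python3 to.py 420.8 89.8 88 84 ; python3 ndl.py
```

```text
20.75 [418.6  94.8  92.6] [-179.9   -0.    84.6] gap 24.9 f [ 0.2 -0.5 -2.3] J [  6. -13. 120.   0.  73.  11.]
n 1 rv/row [-0.002, -0.001, 0.01]
[-0.0047, 0.0027, 0.0046]
needle 1.64 dark 55.0 med 187.35714285714286
```

Request:
{"name": "play_rows", "arguments": {
  "deltas": [
    [[-0.004, 0.002, 0.003], [0, 0, 0.01], 1],
    [[-0.0005, 0, 0], [0, 0, 0], 1],
    [[0, 0, 0], [0, 0, 0], 1]
  ]
}}

```text
time: 21.18
tool_pos: [421.6, 89.9, 91.1]
tcp_rot: [180.0, -0.1, 84.0]
ft_force: [-0.5, 0.2, -2.2]
finger_gap: 24.9
```

```bash
python3 to.py 420.8 89.8 85 84; python3 - <<'E'
from h import *
b=snap('side');q=[261,220]
save(cv2.resize(b[q[1]-40:q[1]+30,q[0]-45:q[0]+45],(720,560),interpolation=cv2.INTER_CUBIC),'pad2.png')
E
```

```text
21.175 [421.6  89.9  91.1] [ 1.8e+02 -1.0e-01  8.4e+01] gap 24.9 f [-0.5  0.2 -2.2] J [  5. -13. 120.   0.  73.  11.]
n 1 rv/row [0.0, -0.001, -0.0]
[-0.0002, -0.0008, 0.0061]
```

View pics/pad2.png

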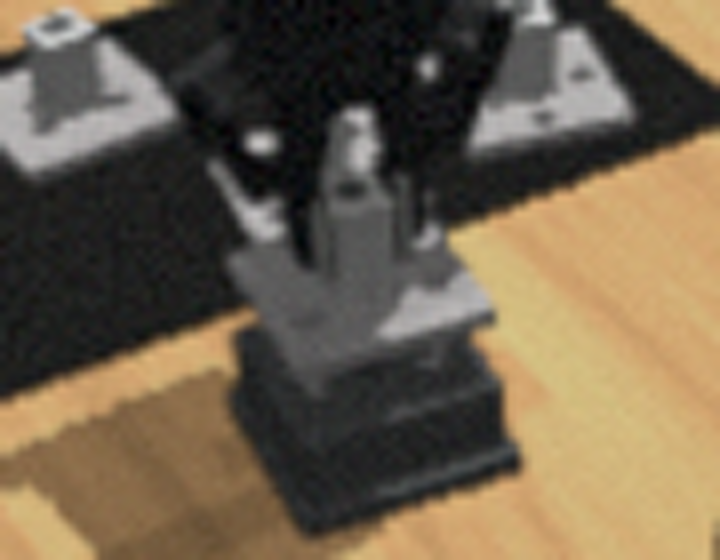

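Request:
{"name": "play_rows", "arguments": {
  "deltas": [
    [[0, -0.0005, 0.003], [0, 0, 0], 1],
    [[0, 0, 0.003], [0, 0, 0], 1],
    [[0, 0, 0.003], [0, 0, 0], 1],
    [[0, 0, 0.003], [0, 0, 0], 1],
    [[0, 0, 0], [0, 0, 0], 1]
  ]
}}

```text
time: 21.85
tool_pos: [420.9, 89.9, 78.1]
tcp_rot: [180.0, -0.1, 84.0]
ft_force: [0.8, -0.1, -2.6]
finger_gap: 25.1
```

```bash
python3 to.py 420.8 89.8 66 84 3
```

```text
21.85 [420.9  89.9  78.1] [ 1.8e+02 -1.0e-01  8.4e+01] gap 25.1 f [ 0.8 -0.1 -2.6] J [  5. -12. 121.   0.  71.  11.]
n 5 rv/row [0.0, -0.0, -0.0]
[-0.0, -0.0, 0.0024]
[-0.0, -0.0, 0.0024]
[-0.0, -0.0, 0.0024]
[-0.0, -0.0, 0.0024]
[-0.0, -0.0, 0.0024]
```

Request:
{"name": "play_rows", "arguments": {
  "deltas": [
    [[0, 0, 0.003], [0, 0, 0], 1],
    [[0, 0, 0.003], [0, 0, 0], 1],
    [[0, 0, 0.003], [0, 0, 0], 1],
    [[0, 0, 0.002], [0, 0, 0], 1],
    [[0, 0, 0], [0, 0, 0], 1]
  ]
}}

```text
time: 22.48
tool_pos: [420.9, 90.0, 66.3]
tcp_rot: [180.0, -0.1, 84.0]
ft_force: [-0.7, -0.2, -2.3]
finger_gap: 25.0
```

Request:
{"name": "play_rows", "arguments": {
  "deltas": [
    [[0, 0, 0.002], [0, 0, 0], 1],
    [[0, 0, 0.0015], [0, 0, 0], 1],
    [[0, 0, 0], [0, 0, 0], 1]
  ]
}}

```text
time: 22.85
tool_pos: [421.5, 90.0, 65.0]
tcp_rot: [180.0, -0.1, 84.0]
ft_force: [0.5, -0.2, -3.1]
finger_gap: 24.7
```

Request:
{"name": "play_rows", "arguments": {
  "deltas": [
    [[0, 0, 0.003], [0, 0, 0], 1],
    [[0, 0, 0.002], [0, 0, 0], 1]
  ]
}}

```text
time: 23.1
tool_pos: [422.0, 90.0, 64.5]
tcp_rot: [-180.0, -0.0, 84.0]
ft_force: [-16.8, -3.0, 24.9]
finger_gap: 24.9
```

Contact at z 64.5, so it is seated. Release, then raise.

Request:
{"name": "play_rows", "arguments": {
  "deltas": [
    [[0, 0, -0.001], [0, 0, 0], 0],
    [[0, 0, 0], [0, 0, 0], 0],
    [[0, 0, 0], [0, 0, 0], 0],
    [[0, 0, 0], [0, 0, 0], 0],
    [[0, 0, -0.03], [0, 0, 0], 0],
    [[0, 0, -0.05], [0, 0, 0], 0],
    [[0, 0, -0.05], [0, 0, 0], 0],
    [[-0.055, 0.02, 0], [0, 0, 0], 0]
  ]
}}

```text
time: 24.1
tool_pos: [435.6, 34.9, 198.2]
tcp_rot: [-180.0, -0.0, 84.4]
ft_force: [1.2, -1.0, -1.0]
finger_gap: 85.2
```

Request:
{"name": "play_rows", "arguments": {
  "deltas": [
    [[-0.06, 0, 0], [0, 0, 0], 0],
    [[-0.06, 0, 0], [0, 0, 0], 0],
    [[-0.05, 0, 0], [0, 0, 0], 0],
    [[0, 0, 0], [0, 0, 0], 0]
  ]
}}

```text
time: 24.6
tool_pos: [419.0, -141.8, 199.2]
tcp_rot: [179.9, 0.0, 84.3]
ft_force: [-1.0, -0.5, -0.5]
finger_gap: 85.4
```

```bash
python3 - <<'E'
from h import *
import fl
a=snap('top');b=snap('side');np.save('top2.npy',a);q=[261,220]
b=cv2.resize(b[q[1]-50:q[1]+40,q[0]-45:q[0]+45],(400,400),interpolation=cv2.INTER_CUBIC)
x=cv2.resize(a[160:320,160:320],(400,400),interpolation=cv2.INTER_CUBIC)
save(np.hstack([x,b]),'pad3.png')
for o in fl.flanges(a): print(*o[:3]);[print('    ',*h) for h in o[3]]
s=r.sense();print(s['tool_pos'],s['tcp_rot'],s['time'])
E
```

```text
[408.1 373. ] 5.0 [80.4 79.1]
     21.8 -26.3 127 [19.6 -9.7]
[423.2  93.9] 84.1 [85. 86.]
[ 731.7 -381.8] 88.1 [74.9 78.5]
[ 419.43828177 -139.1001922   199.03925274] [ 1.79868209e+02 -2.62825126e-02  8.44542674e+01] 24.7
```

View pics/pad3.png

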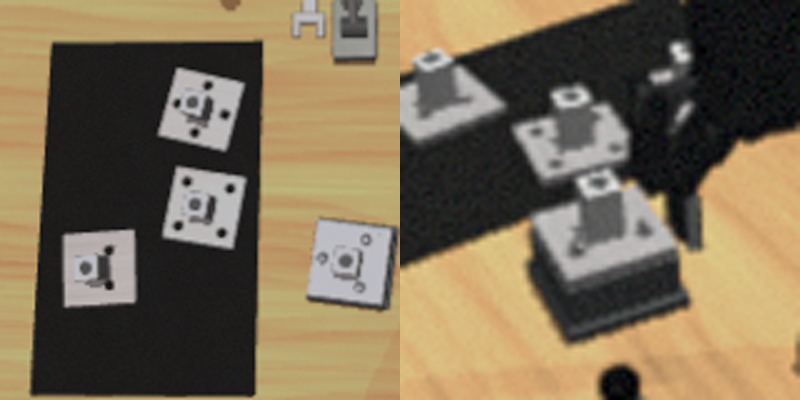

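tri_wide is on the pad with the studs showing through all three holes in the top view, and it lies flat in the side view. Now the others, starting with square4.

```bash
sed -i "s/mc=cv2.morph/m[:,262:]=0;m[:160]=0;mc=cv2.morph/; s/np.ones((9,9))/np.ones((7,7))/" fl.py; python3 - <<'E'
from h import *
import fl
for o in fl.flanges(np.load('top2.npy')): print(*o[:3])
E
python3 to.py 478.9 259 180 82 52
```

```text
[408.1 373. ] 5.0 [80.4 79.1]
[478.9 259.1] 82.5 [81.2 80.9]
[590.3 269.6] 78.2 [81.5 81.4]
24.7 [ 419.4 -139.1  199. ] [179.9  -0.   84.5] gap 85.6 f [-0.   0.4 -0. ] J [-25. -17. 112.   0.  85. -20.]
n 8 rv/row [0.0, -0.0, 0.005]
[0.0502, 0.0026, 0.0024]
[0.0503, 0.0023, 0.0024]
[0.0503, 0.002, 0.0024]
[0.0503, 0.0018, 0.0024]
[0.0503, 0.0015, 0.0024]
[0.0503, 0.0012, 0.0024]
[0.0503, 0.001, 0.0024]
[0.0503, 0.0007, 0.0024]
```

Request:
{"name": "play_rows", "arguments": {
  "deltas": [
    [[0.05, 0.0025, 0], [0, 0, 0.005], 0],
    [[0.05, 0.002, 0], [0, 0, 0.005], 0],
    [[0.05, 0.002, 0], [0, 0, 0.005], 0],
    [[0.05, 0.002, 0], [0, 0, 0.005], 0],
    [[0.05, 0.0015, 0.002], [0, 0, 0.005], 0],
    [[0.05, 0.001, 0.005], [0, 0, 0.005], 0],
    [[0.045, 0.001, 0.005], [0, 0, 0.005], 0],
    [[0.04, 0.001, 0.01], [0, 0, 0], 0]
  ]
}}

```text
time: 25.7
tool_pos: [472.3, 264.8, 177.7]
tcp_rot: [179.8, -0.2, 83.0]
ft_force: [1.5, -0.7, 0.4]
finger_gap: 85.4
```

```bash
python3 to.py 478.9 259 80 82.4 50
```

```text
25.7 [472.3 264.8 177.7] [179.8  -0.2  83. ] gap 85.4 f [ 1.5 -0.7  0.4] J [24. -0. 99.  0. 81. 31.]
n 2 rv/row [0.002, -0.002, 0.005]
[-0.0027, 0.0034, 0.0489]
[-0.0025, 0.0035, 0.0489]
```

Request:
{"name": "play_rows", "arguments": {
  "deltas": [
    [[-0.005, 0.006, 0.02], [0, 0, 0.01], 0],
    [[0, 0, 0.045], [0, 0, 0], 0],
    [[0, 0, 0.045], [0, 0, 0], 0],
    [[0, 0, 0.015], [0, 0, 0], 0],
    [[0, 0, 0], [0, 0, 0], 0]
  ]
}}

```text
time: 26.32
tool_pos: [472.7, 271.6, 49.6]
tcp_rot: [179.8, -0.3, 83.4]
ft_force: [0.3, -0.6, 1.6]
finger_gap: 85.5
```

```bash
python3 to.py 478.9 259 26 82.4 50
```

```text
26.325 [472.7 271.6  49.6] [179.8  -0.3  83.4] gap 85.5 f [ 0.3 -0.6  1.6] J [ 24.   8. 104.   0.  67.  31.]
n 1 rv/row [0.003, -0.006, 0.017]
[-0.0119, 0.0075, 0.0235]
```

Request:
{"name": "play_rows", "arguments": {
  "deltas": [
    [[-0.011, 0.007, 0.01], [0, 0, 0.017], 0],
    [[-0.001, 0.0005, 0.008], [0, 0, 0], 0],
    [[0, 0, 0], [0, 0, 0], 0]
  ]
}}

```text
time: 26.7
tool_pos: [482.0, 259.4, 34.6]
tcp_rot: [179.5, -0.5, 82.3]
ft_force: [-0.4, -0.5, -0.2]
finger_gap: 85.3
```

```bash
python3 to.py 478.9 259 26 82.4 50
```

```text
26.7 [482.  259.4  34.6] [179.5  -0.5  82.3] gap 85.3 f [-0.4 -0.5 -0.2] J [ 23.   9. 105.   0.  65.  30.]
n 1 rv/row [0.008, -0.009, -0.001]
[-0.0009, -0.0031, 0.0086]
```

Request:
{"name": "play_rows", "arguments": {
  "deltas": [
    [[-0.001, -0.003, 0.006], [0.008, -0.009, 0], 0],
    [[0, 0, 0.001], [0, 0, 0], 1],
    [[0, 0, 0], [0, 0, 0], 1],
    [[0, 0, 0], [0, 0, 0], 1],
    [[0, 0, 0], [0, 0, 0], 1],
    [[0, 0, -0.04], [0, 0, 0], 1],
    [[0, 0, -0.055], [0, 0, 0], 1],
    [[0, 0, -0.055], [0, 0, 0], 1]
  ]
}}

```text
time: 27.7
tool_pos: [474.5, 257.0, 174.5]
tcp_rot: [-179.3, 0.4, 82.3]
ft_force: [0.2, -0.7, -2.2]
finger_gap: 24.6
```

```bash
python3 to.py 425 -100 200 90 50
```

```text
27.7 [474.5 257.  174.5] [-179.3    0.4   82.3] gap 24.6 f [ 0.2 -0.7 -2.2] J [23.  1. 98. -0. 82. 31.]
n 8 rv/row [-0.002, 0.001, -0.017]
[-0.0451, -0.0002, -0.0029]
[-0.0451, -0.0009, -0.0029]
[-0.045, -0.0017, -0.0029]
[-0.045, -0.0024, -0.003]
[-0.0449, -0.0032, -0.003]
[-0.0449, -0.0039, -0.0031]
[-0.0448, -0.0047, -0.0031]
[-0.0447, -0.0054, -0.0031]
```

Request:
{"name": "play_rows", "arguments": {
  "deltas": [
    [[-0.05, 0, -0.004], [0, 0, -0.017], 1],
    [[-0.05, -0.001, -0.004], [0, 0, -0.017], 1],
    [[-0.05, -0.0017, -0.004], [0, 0, -0.017], 1],
    [[-0.05, -0.0025, -0.004], [0, 0, -0.017], 1],
    [[-0.05, -0.0035, -0.003], [0, 0, -0.017], 1],
    [[-0.05, -0.004, -0.003], [0, 0, -0.017], 1],
    [[-0.05, -0.0045, 0], [0, 0, -0.017], 1],
    [[-0.05, -0.005, 0], [0, 0, -0.017], 1]
  ]
}}

```text
time: 28.7
tool_pos: [424.0, -147.4, 202.9]
tcp_rot: [-179.8, 0.1, 90.8]
ft_force: [0.1, 0.3, -2.4]
finger_gap: 24.6
```

```bash
python3 to.py 410.5 -407 150 95 50; python3 ndl.py
```

```text
28.7 [ 424.  -147.4  202.9] [-1.798e+02  1.000e-01  9.080e+01] gap 24.6 f [ 0.1  0.3 -2.4] J [-26. -16. 110.  -0.  86. -26.]
n 6 rv/row [-0.0, 0.0, -0.012]
[-0.0432, -0.0028, 0.0089]
[-0.0432, -0.0033, 0.0089]
[-0.0431, -0.0039, 0.0089]
[-0.0431, -0.0044, 0.0089]
[-0.043, -0.0049, 0.0089]
[-0.043, -0.0055, 0.0088]
needle 1.64 dark 59.0 med 197.64285714285714
```

Request:
{"name": "play_rows", "arguments": {
  "deltas": [
    [[-0.043, -0.003, 0.005], [0, 0, -0.012], 1],
    [[-0.043, -0.003, 0.008], [0, 0, -0.012], 1],
    [[-0.043, -0.004, 0.008], [0, 0, -0.012], 1],
    [[-0.043, -0.0045, 0.008], [0, 0, -0.012], 1],
    [[-0.04, -0.005, 0.008], [0, 0, -0.012], 1],
    [[-0.036, -0.0055, 0.008], [0, 0, -0.012], 1],
    [[0, 0, 0.02], [0, 0, 0], 1],
    [[0, 0, 0.01], [0, 0, 0], 1]
  ]
}}

```text
time: 29.75
tool_pos: [405.1, -409.0, 123.6]
tcp_rot: [-179.7, 0.1, 94.7]
ft_force: [0.4, -0.4, -3.3]
finger_gap: 24.8
```

```bash
python3 to.py 410.5 -407 50 95 50
```

```text
29.75 [ 405.1 -409.   123.6] [-1.797e+02  1.000e-01  9.470e+01] gap 24.8 f [ 0.4 -0.4 -3.3] J [-50.   8.  96.  -0.  76. -55.]
n 2 rv/row [-0.003, 0.001, -0.003]
[0.0008, 0.003, 0.0368]
[0.0008, 0.0029, 0.0368]
```

Request:
{"name": "play_rows", "arguments": {
  "deltas": [
    [[0.0015, 0.005, 0.02], [0, 0, 0], 1],
    [[0, 0, 0.028], [0, 0, 0], 1],
    [[0, 0, 0.022], [0, 0, 0], 1],
    [[0, 0, 0], [0, 0, 0], 1]
  ]
}}

```text
time: 30.25
tool_pos: [410.7, -401.6, 47.8]
tcp_rot: [-179.6, -0.1, 94.9]
ft_force: [0.3, -0.1, -2.7]
finger_gap: 24.8
```

```bash
python3 to.py 410.5 -407 26 95 50
```

```text
30.25 [ 410.7 -401.6   47.8] [-1.796e+02 -1.000e-01  9.490e+01] gap 24.8 f [ 0.3 -0.1 -2.7] J [-49.  13.  99.  -0.  68. -54.]
n 1 rv/row [-0.007, -0.002, -0.001]
[-0.0054, -0.0005, 0.0218]
```

Request:
{"name": "play_rows", "arguments": {
  "deltas": [
    [[-0.004, 0, 0.008], [-0.007, 0, 0], 1],
    [[0, 0, 0.006], [0, 0, 0], 1],
    [[0, 0, 0.003], [0, 0, 0], 1],
    [[0, 0, 0], [0, 0, 0], 1]
  ]
}}

```text
time: 30.75
tool_pos: [412.8, -406.4, 32.2]
tcp_rot: [179.9, 0.0, 95.0]
ft_force: [-0.4, 0.5, -2.3]
finger_gap: 24.7
```

Request:
{"name": "play_rows", "arguments": {
  "deltas": [
    [[0, -0.001, 0.003], [0, 0, 0], 1],
    [[0, 0, 0.002], [0, 0, 0], 1],
    [[0, 0, 0.001], [0, 0, 0], 1]
  ]
}}

```text
time: 31.12
tool_pos: [412.4, -407.3, 29.7]
tcp_rot: [179.8, 0.1, 95.0]
ft_force: [-1.8, 1.8, 0.5]
finger_gap: 24.3
```

Request:
{"name": "play_rows", "arguments": {
  "deltas": [
    [[0, 0, 0.001], [0, 0, 0], 0.5],
    [[0, 0, 0], [0, 0, 0], 0.5],
    [[0, 0, 0], [0, 0, 0], 0.5],
    [[0, 0, -0.03], [0, 0, 0], 0.5],
    [[0, 0, -0.05], [0, 0, 0], 0],
    [[0, 0, -0.055], [0, 0, 0], 0],
    [[0.04, 0, -0.03], [0, 0, 0.015], 0],
    [[0.055, 0, 0], [0, 0, 0.025], 0]
  ]
}}

```text
time: 32.12
tool_pos: [404.4, -313.4, 198.8]
tcp_rot: [179.7, 0.2, 92.4]
ft_force: [0.8, -0.3, -1.0]
finger_gap: 85.4
```

```bash
python3 to.py 445 0 200 84 55
```

```text
32.125 [ 404.4 -313.4  198.8] [179.7   0.2  92.4] gap 85.4 f [ 0.8 -0.3 -1. ] J [-44.  -6. 102.   0.  83. -46.]
n 6 rv/row [0.001, 0.001, 0.024]
[0.0519, 0.0089, -0.0003]
[0.0521, 0.0077, -0.0003]
[0.0523, 0.0064, -0.0003]
[0.0524, 0.0051, -0.0003]
[0.0525, 0.0038, -0.0002]
[0.0526, 0.0026, -0.0002]
```

Request:
{"name": "play_rows", "arguments": {
  "deltas": [
    [[0.052, 0.009, 0], [0, 0, 0.024], 0],
    [[0.052, 0.008, 0], [0, 0, 0.024], 0],
    [[0.052, 0.006, 0], [0, 0, 0.024], 0],
    [[0.052, 0.005, 0], [0, 0, 0.024], 0],
    [[0.0525, 0.004, 0], [0, 0, 0.024], 0],
    [[0.0525, 0.01, 0], [0, 0, 0.024], 0],
    [[0.05, 0.02, 0], [0, 0, 0.02], 0],
    [[0.05, 0.02, 0], [0, 0, 0.02], 0]
  ]
}}

```text
time: 33.12
tool_pos: [506.4, 105.2, 201.1]
tcp_rot: [179.1, 0.2, 81.3]
ft_force: [0.2, -0.8, 1.3]
finger_gap: 85.6
```

```bash
python3 to.py 590.3 269.6 150 78.2 48; python3 fl.py | head -8
```

```text
33.125 [506.4 105.2 201.1] [179.1   0.2  81.3] gap 85.6 f [ 0.2 -0.8  1.3] J [  6.  -5. 101.  -0.  83.  15.]
n 4 rv/row [0.004, 0.001, 0.014]
[0.0439, 0.0143, 0.0128]
[0.044, 0.0138, 0.0128]
[0.0442, 0.0132, 0.0128]
[0.0444, 0.0127, 0.0128]
studs [[390.4 119.5]] c [390.4 119.5]
[0.] [0.]
```

Request:
{"name": "play_rows", "arguments": {
  "deltas": [
    [[0.044, 0.014, 0.012], [0.004, 0, 0.014], 0],
    [[0.044, 0.014, 0.012], [0.004, 0, 0.014], 0],
    [[0.042, 0.013, 0.012], [0.004, 0, 0.014], 0],
    [[0.026, 0.01, 0.015], [0, 0, 0.007], 0],
    [[0, 0, 0.04], [0, 0, 0], 0],
    [[0, 0, 0], [0, 0, 0], 0]
  ]
}}

```text
time: 33.92
tool_pos: [588.5, 263.0, 107.2]
tcp_rot: [179.7, -0.0, 78.7]
ft_force: [0.2, 0.5, 0.1]
finger_gap: 85.4
```

```bash
python3 to.py 590.3 269.6 45 78.2 48; python3 - <<'E'
from h import *
b=snap('side');q=proj('side',[[590,270,30]])[0].astype(int)
save(cv2.resize(b[q[1]-60:q[1]+40,q[0]-60:q[0]+60],(600,500),interpolation=cv2.INTER_CUBIC),'cr.png')
E
```

```text
33.925 [588.5 263.  107.2] [179.7  -0.   78.7] gap 85.4 f [0.2 0.5 0.1] J [20. 19. 85. -0. 76. 31.]
n 2 rv/row [0.003, -0.0, 0.004]
[0.0034, 0.0, 0.0311]
[0.0034, 0.0001, 0.0311]
```

View pics/cr.png

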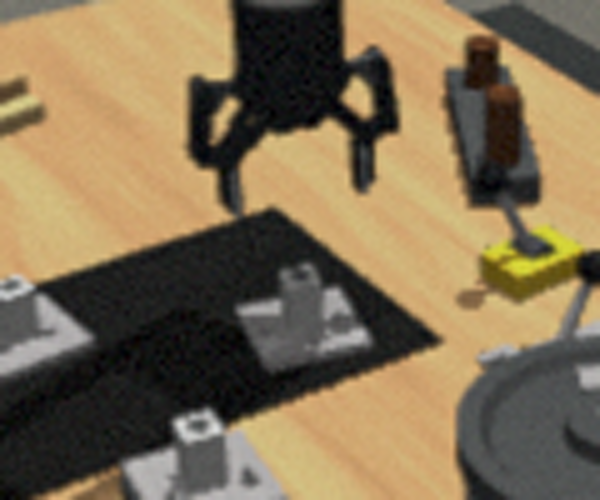

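The side crop shows cross4 still at (300,320), untouched, with the gripper above it. Descend.

Request:
{"name": "play_rows", "arguments": {
  "deltas": [
    [[0.006, 0, 0.025], [0, 0, 0.008], 0],
    [[0, 0, 0.03], [0, 0, 0], 0],
    [[0, 0, 0.01], [0, 0, 0], 0],
    [[0, 0, 0], [0, 0, 0], 0]
  ]
}}

```text
time: 34.48
tool_pos: [598.7, 270.3, 55.3]
tcp_rot: [178.8, -0.6, 78.1]
ft_force: [0.7, 0.4, 0.1]
finger_gap: 85.4
```

```bash
python3 to.py 590.3 269.6 26 78.2 48
```

```text
34.475 [598.7 270.3  55.3] [178.8  -0.6  78.1] gap 85.4 f [0.7 0.4 0.1] J [20. 23. 86. -0. 70. 32.]
n 1 rv/row [0.022, -0.011, -0.002]
[-0.0028, -0.0087, 0.0291]
```

Request:
{"name": "play_rows", "arguments": {
  "deltas": [
    [[-0.0028, -0.009, 0.012], [0.02, -0.01, 0], 0],
    [[0, 0, 0.012], [0, 0, 0], 0],
    [[0, 0, 0], [0, 0, 0], 0]
  ]
}}

```text
time: 34.85
tool_pos: [590.9, 269.9, 33.2]
tcp_rot: [179.8, -0.1, 78.1]
ft_force: [0.8, -0.0, -0.1]
finger_gap: 85.3
```

```bash
python3 to.py 590.3 269.6 26 78.2 48
```

```text
34.85 [590.9 269.9  33.2] [ 1.798e+02 -1.000e-01  7.810e+01] gap 85.3 f [ 0.8 -0.  -0.1] J [20. 24. 87. -0. 69. 32.]
n 1 rv/row [0.004, -0.002, -0.003]
[-0.0005, -0.0006, 0.0072]
```

Request:
{"name": "play_rows", "arguments": {
  "deltas": [
    [[-0.0005, -0.0005, 0.006], [0, 0, 0], 0],
    [[0, 0, 0], [0, 0, 0], 1],
    [[0, 0, 0], [0, 0, 0], 1],
    [[0, 0, 0], [0, 0, 0], 1],
    [[0, 0, 0], [0, 0, 0], 1],
    [[0, 0, -0.04], [0, 0, 0], 1],
    [[0, 0, -0.055], [0, 0, 0], 1],
    [[0, 0, -0.055], [0, 0, 0], 1]
  ]
}}

```text
time: 35.85
tool_pos: [584.6, 267.5, 171.5]
tcp_rot: [-179.4, 0.4, 78.1]
ft_force: [2.1, 0.5, -3.3]
finger_gap: 24.9
```

```bash
python3 to.py 440 40 200 86 50
```

```text
35.85 [584.6 267.5 171.5] [-179.4    0.4   78.1] gap 24.9 f [ 2.1  0.5 -3.3] J [20. 17. 81. -0. 83. 32.]
n 6 rv/row [-0.002, 0.001, -0.023]
[-0.0421, -0.0158, -0.0043]
[-0.0417, -0.0167, -0.0044]
[-0.0413, -0.0177, -0.0045]
[-0.0409, -0.0186, -0.0045]
[-0.0405, -0.0196, -0.0046]
[-0.04, -0.0205, -0.0047]
```

Request:
{"name": "play_rows", "arguments": {
  "deltas": [
    [[-0.042, -0.016, -0.005], [0, 0, -0.023], 1],
    [[-0.042, -0.0165, -0.005], [0, 0, -0.023], 1],
    [[-0.041, -0.0175, -0.005], [0, 0, -0.023], 1],
    [[-0.041, -0.0185, -0.005], [0, 0, -0.023], 1],
    [[-0.0405, -0.0195, -0.005], [0, 0, -0.023], 1],
    [[-0.04, -0.0205, -0.005], [0, 0, -0.023], 1],
    [[-0.05, -0.009, 0], [0, 0, -0.02], 1],
    [[-0.055, -0.004, 0], [0, 0, -0.02], 1]
  ]
}}

```text
time: 36.85
tool_pos: [419.0, -69.3, 207.6]
tcp_rot: [-179.9, 0.1, 89.0]
ft_force: [1.4, -0.3, -2.9]
finger_gap: 24.4
```

```bash
python3 to.py 425 -230 200 92 50
```

```text
36.85 [419.  -69.3 207.6] [-1.799e+02  1.000e-01  8.900e+01] gap 24.4 f [ 1.4 -0.3 -2.9] J [-16. -20. 113.  -0.  87. -15.]
n 4 rv/row [-0.0, 0.0, -0.013]
[-0.0401, 0.0022, 0.002]
[-0.0402, 0.0017, 0.0019]
[-0.0402, 0.0012, 0.0019]
[-0.0402, 0.0006, 0.0019]
```

Request:
{"name": "play_rows", "arguments": {
  "deltas": [
    [[-0.04, 0.002, 0], [0, 0, -0.013], 1],
    [[-0.04, 0.002, 0], [0, 0, -0.013], 1],
    [[-0.04, 0.001, 0], [0, 0, -0.013], 1],
    [[-0.04, 0.0005, 0], [0, 0, -0.013], 1],
    [[-0.042, 0.02, 0], [0, 0, -0.012], 1],
    [[-0.042, 0.02, 0.01], [0, 0, -0.012], 1],
    [[-0.042, 0.02, 0.02], [0, 0, -0.012], 1],
    [[-0.032, 0.015, 0.02], [0, 0, -0.012], 1]
  ]
}}

```text
time: 37.85
tool_pos: [505.8, -395.7, 155.7]
tcp_rot: [-180.0, 0.1, 94.6]
ft_force: [-0.0, 0.4, -3.0]
finger_gap: 24.9
```

```bash
python3 to.py 514.2 -398.8 90 95 50
```

```text
37.85 [ 505.8 -395.7  155.7] [-1.80e+02  1.00e-01  9.46e+01] gap 24.9 f [-0.   0.4 -3. ] J [-43.  16.  83.  -0.  80. -47.]
n 2 rv/row [-0.0, 0.001, -0.003]
[-0.0018, 0.0041, 0.0329]
[-0.0018, 0.0041, 0.0329]
```

Request:
{"name": "play_rows", "arguments": {
  "deltas": [
    [[-0.001, 0.006, 0.03], [0, 0, -0.006], 1],
    [[0, 0, 0.035], [0, 0, 0], 1],
    [[0, 0, 0.028], [0, 0, 0], 1],
    [[0, 0, 0.01], [0, 0, 0], 1],
    [[0, 0, 0], [0, 0, 0], 1]
  ]
}}

```text
time: 38.48
tool_pos: [509.6, -397.1, 44.1]
tcp_rot: [-179.6, -0.2, 94.9]
ft_force: [-0.8, -0.2, -3.1]
finger_gap: 24.7
```

```bash
python3 to.py 514.2 -398.8 29 95 50
```

```text
38.475 [ 509.6 -397.1   44.1] [-179.6   -0.2   94.9] gap 24.7 f [-0.8 -0.2 -3.1] J [-42.  24.  86.  -0.  70. -47.]
n 1 rv/row [-0.006, -0.003, -0.002]
[-0.0021, 0.0045, 0.0151]
```

Request:
{"name": "play_rows", "arguments": {
  "deltas": [
    [[-0.002, 0.004, 0.006], [-0.006, -0.003, 0], 1],
    [[0, 0, 0.005], [0, 0, 0], 1],
    [[0, 0, 0.002], [0, 0, 0], 1],
    [[0, 0, 0], [0, 0, 0], 1]
  ]
}}

```text
time: 38.98
tool_pos: [516.4, -400.9, 37.4]
tcp_rot: [179.7, 0.3, 94.9]
ft_force: [-0.1, -0.2, -3.0]
finger_gap: 24.8
```

Request:
{"name": "play_rows", "arguments": {
  "deltas": [
    [[0, -0.001, 0.004], [0, 0, 0], 1],
    [[0, 0, 0.003], [0, 0, 0], 1],
    [[0, 0, 0.002], [0, 0, 0], 1]
  ]
}}

```text
time: 39.35
tool_pos: [516.6, -401.9, 29.0]
tcp_rot: [179.6, 0.4, 94.9]
ft_force: [2.6, -2.4, 3.0]
finger_gap: 24.9
```

Touching. Release and head for tri_close.

Request:
{"name": "play_rows", "arguments": {
  "deltas": [
    [[0, 0, 0], [0, 0, 0], 0.5],
    [[0, 0, 0], [0, 0, 0], 0.5],
    [[0, 0, 0], [0, 0, 0], 0.5],
    [[0, 0, -0.03], [0, 0, 0], 0.5],
    [[0, 0, -0.05], [0, 0, 0], 0],
    [[0, 0, -0.055], [0, 0, 0], 0],
    [[0.02, -0.04, -0.03], [0, 0, 0.0], 0],
    [[0.04, -0.04, 0], [0, 0, 0.0], 0]
  ]
}}

```text
time: 40.35
tool_pos: [430.7, -348.9, 199.1]
tcp_rot: [179.5, 0.6, 94.9]
ft_force: [0.3, 0.1, 2.2]
finger_gap: 85.5
```

```bash
python3 to.py 420 50 200 95 58
```

```text
40.35 [ 430.7 -348.9  199.1] [179.5   0.6  94.9] gap 85.5 f [0.3 0.1 2.2] J [-44.   1.  96.  -0.  83. -49.]
n 7 rv/row [0.001, 0.001, -0.0]
[0.0569, 0.0033, -0.0007]
[0.0569, 0.0034, -0.0006]
[0.0569, 0.0034, -0.0005]
[0.0569, 0.0034, -0.0004]
[0.0569, 0.0034, -0.0004]
[0.0569, 0.0034, -0.0003]
[0.0569, 0.0034, -0.0002]
```

Request:
{"name": "play_rows", "arguments": {
  "deltas": [
    [[0.057, 0.0033, 0], [0, 0, 0], 0],
    [[0.057, 0.0033, 0], [0, 0, 0], 0],
    [[0.057, 0.0033, 0], [0, 0, 0], 0],
    [[0.057, 0.0033, 0], [0, 0, 0], 0],
    [[0.057, 0.0033, 0], [0, 0, 0], 0],
    [[0.057, 0.0033, 0], [0, 0, 0], 0],
    [[0.057, 0.0033, 0], [0, 0, 0], 0],
    [[0.05, 0.005, 0], [0, 0, 0], 0]
  ]
}}

```text
time: 41.35
tool_pos: [420.1, 111.2, 199.1]
tcp_rot: [178.8, 0.8, 94.4]
ft_force: [-0.1, -0.1, -0.0]
finger_gap: 85.5
```

```bash
python3 to.py 408.1 373 130 95 52; python3 fl.py|head -8
```

```text
41.35 [420.1 111.2 199.1] [178.8   0.8  94.4] gap 85.5 f [-0.1 -0.1 -0. ] J [  9. -19. 114.  -1.  85.   5.]
n 6 rv/row [0.004, 0.002, -0.002]
[0.0438, 0.0011, 0.0109]
[0.0438, 0.0012, 0.011]
[0.0438, 0.0014, 0.0111]
[0.0437, 0.0015, 0.0112]
[0.0437, 0.0016, 0.0113]
[0.0437, 0.0017, 0.0114]
studs [[389.9 124.8]] c [389.9 124.8]
[0.] [0.]
```

Request:
{"name": "play_rows", "arguments": {
  "deltas": [
    [[0.044, 0.001, 0.005], [0.004, 0.002, -0.002], 0],
    [[0.044, 0.001, 0.01], [0.004, 0.002, -0.002], 0],
    [[0.044, 0.0015, 0.01], [0.004, 0.002, -0.002], 0],
    [[0.044, 0.0015, 0.01], [0.004, 0.002, -0.002], 0],
    [[0.042, 0.0015, 0.012], [0.004, 0.002, -0.002], 0],
    [[0.025, 0.0015, 0.012], [0, 0, 0], 0],
    [[0, 0, 0.01], [0, 0, 0], 0],
    [[0, 0, 0], [0, 0, 0], 0]
  ]
}}

```text
time: 42.4
tool_pos: [408.1, 369.2, 130.2]
tcp_rot: [179.5, -0.0, 95.4]
ft_force: [-0.6, 0.4, 0.7]
finger_gap: 85.5
```

```bash
python3 to.py 408.1 373 45 95 52;python3 - <<'E'
from h import *
b=snap('side');q=proj('side',[[408,373,30]])[0].astype(int)
save(cv2.resize(b[q[1]-60:q[1]+40,q[0]-60:q[0]+60],(600,500),interpolation=cv2.INTER_CUBIC),'tc.png')
E
```

```text
42.4 [408.1 369.2 130.2] [179.5  -0.   95.4] gap 85.5 f [-0.6  0.4  0.7] J [ 37.   3. 100.  -0.  76.  32.]
n 2 rv/row [0.005, -0.0, 0.004]
[0.0019, -0.0002, 0.0426]
[0.0019, -0.0, 0.0426]
```

View pics/tc.png

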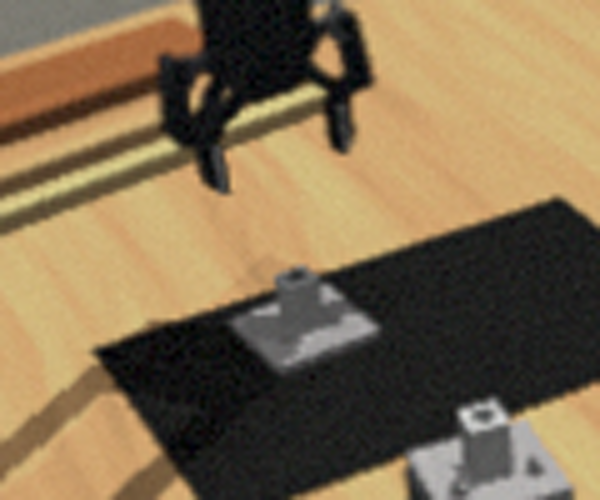

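tri_close is at (303,322), where expected. Descend.

Request:
{"name": "play_rows", "arguments": {
  "deltas": [
    [[0.004, 0, 0.03], [0, 0, 0.007], 0],
    [[0, 0, 0.04], [0, 0, 0], 0],
    [[0, 0, 0.015], [0, 0, 0], 0],
    [[0, 0, 0], [0, 0, 0], 0]
  ]
}}

```text
time: 42.95
tool_pos: [413.0, 372.2, 49.0]
tcp_rot: [179.1, -0.3, 94.7]
ft_force: [0.2, 0.9, 0.8]
finger_gap: 85.4
```

```bash
python3 to.py 408.1 373 26 95 52
```

```text
42.95 [413.  372.2  49. ] [179.1  -0.3  94.7] gap 85.4 f [0.2 0.9 0.8] J [ 37.   9. 103.  -0.  67.  32.]
n 1 rv/row [0.016, -0.005, -0.005]
[0.0011, -0.0052, 0.0229]
```

Request:
{"name": "play_rows", "arguments": {
  "deltas": [
    [[0.001, -0.005, 0.01], [0.016, -0.005, -0.005], 0],
    [[0, 0, 0.008], [0, 0, 0], 0],
    [[0, 0, 0], [0, 0, 0], 0]
  ]
}}

```text
time: 43.32
tool_pos: [409.9, 374.0, 33.4]
tcp_rot: [179.8, -0.1, 95.0]
ft_force: [-0.2, 0.4, 0.3]
finger_gap: 85.3
```

```bash
python3 to.py 408.1 373 26 95 52
```

```text
43.325 [409.9 374.   33.4] [ 1.798e+02 -1.000e-01  9.500e+01] gap 85.3 f [-0.2  0.4  0.3] J [ 37.  11. 103.  -0.  66.  32.]
n 1 rv/row [0.004, -0.002, 0.0]
[-0.0009, -0.0019, 0.0074]
```

Request:
{"name": "play_rows", "arguments": {
  "deltas": [
    [[-0.001, -0.002, 0.006], [0, 0, 0], 0],
    [[0, 0, 0], [0, 0, 0], 1],
    [[0, 0, 0], [0, 0, 0], 1],
    [[0, 0, 0], [0, 0, 0], 1],
    [[0, 0, 0], [0, 0, 0], 1],
    [[0, 0, -0.04], [0, 0, 0], 1],
    [[0, 0, -0.055], [0, 0, 0], 1],
    [[0, 0, -0.055], [0, 0, 0], 1]
  ]
}}

```text
time: 44.32
tool_pos: [403.3, 369.4, 173.8]
tcp_rot: [-179.5, 0.3, 95.0]
ft_force: [0.7, 1.1, -2.8]
finger_gap: 24.6
```

```bash
python3 to.py 420 -20 200 95 50
```

```text
44.325 [403.3 369.4 173.8] [-179.5    0.3   95. ] gap 24.6 f [ 0.7  1.1 -2.8] J [37.  2. 97. -0. 81. 32.]
n 8 rv/row [-0.001, 0.001, 0.0]
[-0.0487, -0.0022, -0.003]
[-0.0487, -0.0022, -0.003]
[-0.0487, -0.0022, -0.0031]
[-0.0487, -0.0022, -0.0031]
[-0.0487, -0.0022, -0.0031]
[-0.0487, -0.0022, -0.0032]
[-0.0487, -0.0022, -0.0032]
[-0.0487, -0.0022, -0.0032]
```

Request:
{"name": "play_rows", "arguments": {
  "deltas": [
    [[-0.05, -0.002, -0.006], [0, 0, 0], 1],
    [[-0.05, -0.002, -0.006], [0, 0, 0], 1],
    [[-0.05, -0.002, -0.006], [0, 0, 0], 1],
    [[-0.05, -0.002, -0.005], [0, 0, 0], 1],
    [[-0.05, -0.002, -0.002], [0, 0, 0], 1],
    [[-0.05, -0.002, 0], [0, 0, 0], 1],
    [[-0.05, -0.002, 0], [0, 0, 0], 1],
    [[-0.05, -0.002, 0], [0, 0, 0], 1]
  ]
}}

```text
time: 45.32
tool_pos: [424.0, -37.3, 204.4]
tcp_rot: [180.0, 0.0, 95.4]
ft_force: [0.8, 0.0, -2.0]
finger_gap: 24.5
```

```bash
python3 to.py 402 -303.6 150 95 50; python3 ndl.py
```

```text
45.325 [424.  -37.3 204.4] [180.    0.   95.4] gap 24.5 f [ 0.8  0.  -2. ] J [-12. -20. 114.  -0.  86. -17.]
n 6 rv/row [0.0, 0.0, 0.001]
[-0.0438, -0.0078, 0.0091]
[-0.0438, -0.0078, 0.0091]
[-0.0438, -0.0077, 0.0091]
[-0.0439, -0.0077, 0.0091]
[-0.0439, -0.0076, 0.0091]
[-0.0439, -0.0076, 0.0091]
needle 1.64 dark 59.0 med 197.28571428571428
```

Request:
{"name": "play_rows", "arguments": {
  "deltas": [
    [[-0.042, -0.004, 0], [0, 0, 0], 1],
    [[-0.043, -0.006, 0.002], [0, 0, 0], 1],
    [[-0.043, -0.007, 0.008], [0, 0, 0], 1],
    [[-0.043, -0.008, 0.01], [0, 0, 0], 1],
    [[-0.042, -0.0085, 0.012], [0, 0, 0], 1],
    [[-0.033, -0.007, 0.015], [0, 0, 0], 1],
    [[0, 0, 0.015], [0, 0, 0], 1],
    [[0, 0, 0], [0, 0, 0], 1]
  ]
}}

```text
time: 46.38
tool_pos: [402.6, -298.5, 138.1]
tcp_rot: [-179.8, 0.0, 95.0]
ft_force: [-0.6, -0.3, -2.7]
finger_gap: 24.6
```

```bash
python3 to.py 402 -302 50 95 50
```

```text
46.375 [ 402.6 -298.5  138.1] [-179.8    0.    95. ] gap 24.6 f [-0.6 -0.3 -2.7] J [-42.  -4. 107.  -0.  77. -47.]
n 2 rv/row [-0.002, 0.0, 0.0]
[-0.0017, -0.0003, 0.0441]
[-0.0017, -0.0004, 0.0441]
```

Request:
{"name": "play_rows", "arguments": {
  "deltas": [
    [[-0.003, -0.001, 0.03], [0, 0, 0], 1],
    [[0, -0.001, 0.035], [0, 0, 0], 1],
    [[0, -0.001, 0.022], [0, 0, 0], 1],
    [[0, 0, 0], [0, 0, 0], 1]
  ]
}}

```text
time: 46.88
tool_pos: [402.2, -298.7, 51.7]
tcp_rot: [-179.9, 0.1, 95.3]
ft_force: [0.2, 0.4, -2.9]
finger_gap: 24.6
```

```bash
python3 to.py 402 -302 29 95 50
```

```text
46.875 [ 402.2 -298.7   51.7] [-1.799e+02  1.000e-01  9.530e+01] gap 24.6 f [ 0.2  0.4 -2.9] J [-42.   2. 111.  -0.  67. -48.]
n 1 rv/row [-0.001, 0.002, 0.005]
[-0.0032, -0.0005, 0.0227]
```

Request:
{"name": "play_rows", "arguments": {
  "deltas": [
    [[-0.003, -0.0005, 0.01], [0, 0, 0.005], 1],
    [[0, 0, 0.006], [0, 0, 0], 1],
    [[0, 0, 0.003], [0, 0, 0], 1],
    [[0, 0, 0], [0, 0, 0], 1]
  ]
}}

```text
time: 47.38
tool_pos: [404.9, -303.0, 38.0]
tcp_rot: [179.8, 0.3, 95.1]
ft_force: [-0.0, -0.2, -2.7]
finger_gap: 24.4
```

Request:
{"name": "play_rows", "arguments": {
  "deltas": [
    [[0, 0, 0.003], [0, 0, 0], 1],
    [[0, 0, 0.001], [0, 0, 0], 1]
  ]
}}

```text
time: 47.62
tool_pos: [405.9, -303.7, 37.0]
tcp_rot: [179.8, 0.4, 95.1]
ft_force: [-4.1, 3.1, 4.0]
finger_gap: 24.6
```

Contact came at z=37, about 8 mm earlier than expected, so I'll check with the camera.

```bash
python3 - <<'E'
from h import *
b=snap('side');a=snap('top');q=proj('side',[[440,-330,30]])[0].astype(int)
b=cv2.resize(b[q[1]-60:q[1]+60,q[0]-60:q[0]+60],(400,400),interpolation=cv2.INTER_CUBIC)
q=proj('top',[[440,-330,30]])[0].astype(int)
a=cv2.resize(a[q[1]-60:q[1]+60,q[0]-60:q[0]+60],(400,400),interpolation=cv2.INTER_CUBIC)
save(np.hstack([a,b]),'tr.png')
E
```

```text
(no output)
```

View pics/tr.png

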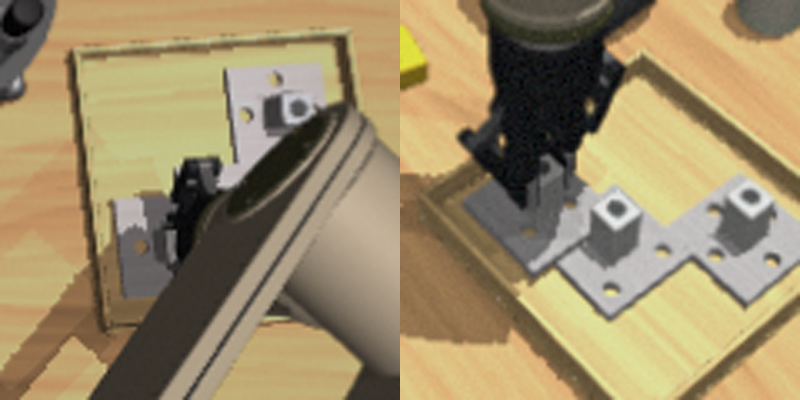

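Square4's left corner at (555,268) touches or overlaps the edge of the held plate, so it may have been nudged. The upper-left quarter of the tray is clearly free, so I'll use that slot instead.

Request:
{"name": "play_rows", "arguments": {
  "deltas": [
    [[0, 0, -0.03], [0, 0, 0], 1],
    [[0, 0, -0.02], [0, 0, 0], 1],
    [[0.002, 0.035, 0], [0, 0, 0], 1],
    [[0.003, 0.035, 0], [0, 0, 0], 1],
    [[0.002, 0.03, 0], [0, 0, 0], 1],
    [[0, 0, 0], [0, 0, 0], 1]
  ]
}}

```text
time: 48.48
tool_pos: [508.0, -288.3, 88.8]
tcp_rot: [179.6, 0.5, 95.0]
ft_force: [-0.4, -0.4, -1.8]
finger_gap: 24.6
```

```bash
python3 to.py 503 -293 50 95 50; python3 - <<'E'
from h import *
a=snap('top');q=proj('top',[[460,-350,30]])[0].astype(int)
a=cv2.resize(a[q[1]-50:q[1]+50,q[0]-50:q[0]+50],(500,500),interpolation=cv2.INTER_CUBIC)
save(a,'tr2.png')
E
```

```text
48.475 [ 508.  -288.3   88.8] [179.6   0.5  95. ] gap 24.6 f [-0.4 -0.4 -1.8] J [-35.  11.  97.  -0.  72. -39.]
n 1 rv/row [0.006, 0.009, -0.001]
[-0.0039, -0.0057, 0.0388]
```

View pics/tr2.png

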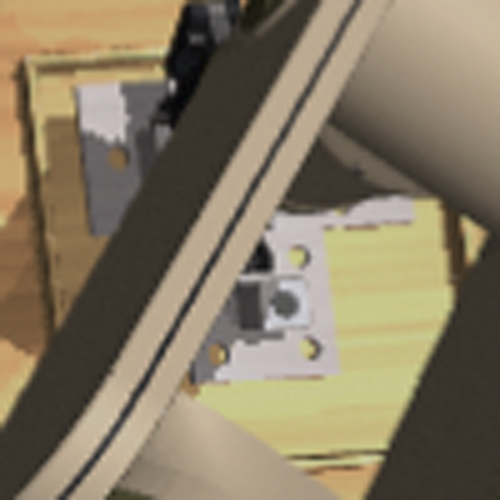

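Square4 has been knocked: its plate now spans about (185..335, 215..380) in this crop. I'll compute the clearance for the corner slot.

```bash
python3 - <<'E'
from h import *
q=proj('top',[[460,-350,30]])[0].astype(int)
f=lambda x,y:(q[0]-50+(x-2)/5,q[1]-50+(y-2)/5)
np.set_printoptions(precision=1,suppress=True)
print('sq corner TR, BR',onz('top',[f(325,215),f(340,377)],13),'holes TR,BR,BL',onz('top',[f(300,256),f(311,348),f(219,353)],13))
h=onz('top',[f(300,256),f(219,353)],13);print('sq centre from diag holes',h.mean(0),np.linalg.norm(h[0]-h[1]),'exp 70.7')
print('cross edge',onz('top',[f(412,218)],13))
E
python3 to.py 513 -286 50 95 50
```

```text
sq corner TR, BR [[ 483.  -395.7   13. ]
 [ 395.  -400.4   13. ]] holes TR,BR,BL [[ 460.2 -381.    13. ]
 [ 410.2 -385.2   13. ]
 [ 406.4 -334.8   13. ]]
sq centre from diag holes [ 433.3 -357.9   13. ] 70.93962518265735 exp 70.7
cross edge [[ 482.5 -443.8   13. ]]
48.525 [ 506.9 -288.4   88.5] [179.7   0.5  94.9] gap 24.6 f [-0.7  0.1 -3.7] J [-35.  11.  97.  -0.  72. -39.]
n 1 rv/row [0.005, 0.008, -0.001]
[0.0022, 0.0061, 0.0385]
```

Request:
{"name": "play_rows", "arguments": {
  "deltas": [
    [[0.003, 0.007, 0.02], [0.005, 0.008, 0], 1],
    [[0, 0, 0.016], [0, 0, 0], 1],
    [[0, 0, 0], [0, 0, 0], 1]
  ]
}}

```text
time: 48.9
tool_pos: [511.3, -285.5, 50.7]
tcp_rot: [-179.9, -0.0, 94.9]
ft_force: [0.0, -0.0, -4.3]
finger_gap: 24.2
```

```bash
python3 to.py 515 -285 29 95 50
```

```text
48.9 [ 511.3 -285.5   50.7] [-179.9   -0.    94.9] gap 24.2 f [ 0.  -0.  -4.3] J [-34.  14.  97.  -0.  69. -39.]
n 1 rv/row [-0.002, -0.0, -0.002]
[0.0002, 0.0038, 0.0217]
```

Request:
{"name": "play_rows", "arguments": {
  "deltas": [
    [[0, 0.003, 0.008], [0, 0, 0], 1],
    [[0, 0, 0.006], [0, 0, 0], 1],
    [[0, 0, 0.003], [0, 0, 0], 1],
    [[0, 0, 0], [0, 0, 0], 1]
  ]
}}

```text
time: 49.4
tool_pos: [514.2, -286.2, 33.9]
tcp_rot: [-180.0, 0.1, 94.8]
ft_force: [-0.1, -1.0, -2.8]
finger_gap: 24.7
```

Request:
{"name": "play_rows", "arguments": {
  "deltas": [
    [[0, 0, 0.003], [0, 0, 0], 1],
    [[0, 0, 0.001], [0, 0, 0], 1]
  ]
}}

```text
time: 49.65
tool_pos: [514.6, -286.5, 30.2]
tcp_rot: [-180.0, 0.1, 94.8]
ft_force: [0.1, 1.0, -1.8]
finger_gap: 24.5
```

Request:
{"name": "play_rows", "arguments": {
  "deltas": [
    [[0, 0, 0.002], [0, 0, 0], 1],
    [[0, 0, 0.001], [0, 0, 0], 1]
  ]
}}

```text
time: 49.9
tool_pos: [515.2, -287.0, 29.3]
tcp_rot: [180.0, 0.2, 94.8]
ft_force: [-3.4, 2.4, 5.4]
finger_gap: 24.8
```

On the floor. Release, lift clear and retreat sideways for a full check.

Request:
{"name": "play_rows", "arguments": {
  "deltas": [
    [[0, 0, 0], [0, 0, 0], 0.5],
    [[0, 0, 0], [0, 0, 0], 0.5],
    [[0, 0, 0], [0, 0, 0], 0.5],
    [[0, 0, -0.03], [0, 0, 0], 0.5],
    [[0, 0, -0.05], [0, 0, 0], 0.5],
    [[0, 0, -0.055], [0, 0, 0], 0.5],
    [[0.02, -0.05, -0.03], [0, 0, 0.0], 0.5],
    [[0.05, -0.03, 0], [0, 0, 0.0], 0.5]
  ]
}}

```text
time: 50.9
tool_pos: [429.3, -224.7, 199.0]
tcp_rot: [179.9, 0.2, 94.8]
ft_force: [0.5, 1.1, 0.3]
finger_gap: 42.4
```

Request:
{"name": "play_rows", "arguments": {
  "deltas": [
    [[0.057, 0, 0], [0, 0, 0], 0.5],
    [[0.057, 0, 0], [0, 0, 0], 0.5],
    [[0.057, 0, 0], [0, 0, 0], 0.5],
    [[0.057, 0, 0], [0, 0, 0], 0.5],
    [[0.057, 0, 0], [0, 0, 0], 0.5],
    [[0.057, 0, 0], [0, 0, 0], 0.5],
    [[0.057, 0, 0], [0, 0, 0], 0.5],
    [[0.05, 0, 0], [0, 0, 0], 0.5]
  ]
}}

```text
time: 51.9
tool_pos: [390.8, 234.9, 199.9]
tcp_rot: [179.3, 0.3, 94.4]
ft_force: [0.9, -0.3, -0.7]
finger_gap: 43.0
```

Request:
{"name": "play_rows", "arguments": {
  "deltas": [
    [[0.055, 0, 0], [0, 0, 0], 0.5],
    [[0.055, 0, 0], [0, 0, 0], 0.5],
    [[0.055, 0, 0], [0, 0, 0], 0.5],
    [[0.05, 0, 0], [0, 0, 0], 0.5],
    [[0, 0, 0], [0, 0, 0], 0.5]
  ]
}}

```text
time: 52.52
tool_pos: [371.6, 460.1, 198.6]
tcp_rot: [179.2, 0.2, 94.6]
ft_force: [-0.3, 0.2, 0.1]
finger_gap: 42.5
```

```bash
python3 ndl.py; python3 - <<'E'
from h import *
a=snap('top');b=snap('side');np.save('topE.npy',a);np.save('sideE.npy',b)
x=a[105:320,170:530]
x=cv2.resize(x,(600,358),interpolation=cv2.INTER_CUBIC)
q=proj('side',[[458,-350,20]])[0].astype(int)
y=cv2.resize(b[q[1]-55:q[1]+55,q[0]-75:q[0]+75],(352,240),interpolation=cv2.INTER_CUBIC)
p=proj('side',[[420,90,50]])[0].astype(int)
z=cv2.resize(b[p[1]-48:p[1]+42,p[0]-45:p[0]+45],(248,240),interpolation=cv2.INTER_CUBIC)
save(np.vstack([x,np.hstack([y,z])]),'end.png')
s=r.sense();print(s['tool_pos'],s['time'],s['ft_force'])
E
```

```text
needle 1.64 dark 60.0 med 200.07142857142858
[372.77058337 456.83733076 199.32173944] 52.675 [-0.59939137  0.2449405  -0.86513533]
```

View pics/end.png

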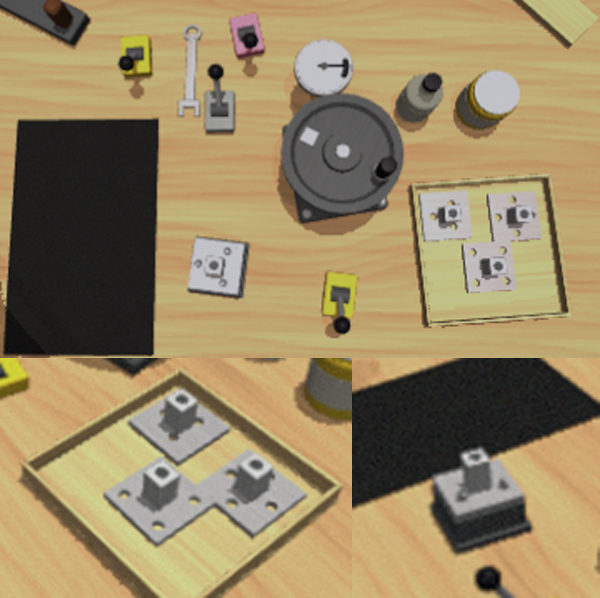

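Everything is in place. Square4 and cross4 meet at a corner, so I'll take one last close look to make sure neither is propped up.

```bash
python3 - <<'E'
from h import *
a=np.load('topE.npy');b=np.load('sideE.npy')
q=proj('side',[[475,-375,20]])[0].astype(int);p=proj('top',[[475,-375,20]])[0].astype(int)
y=cv2.resize(b[q[1]-32:q[1]+32,q[0]-32:q[0]+32],(400,400),interpolation=cv2.INTER_CUBIC)
x=cv2.resize(a[p[1]-40:p[1]+40,p[0]-40:p[0]+40],(400,400),interpolation=cv2.INTER_CUBIC)
save(np.hstack([x,y]),'j.png');print(p,q)
E
```

```text
[470 249] [372 325]
```

View pics/j.png

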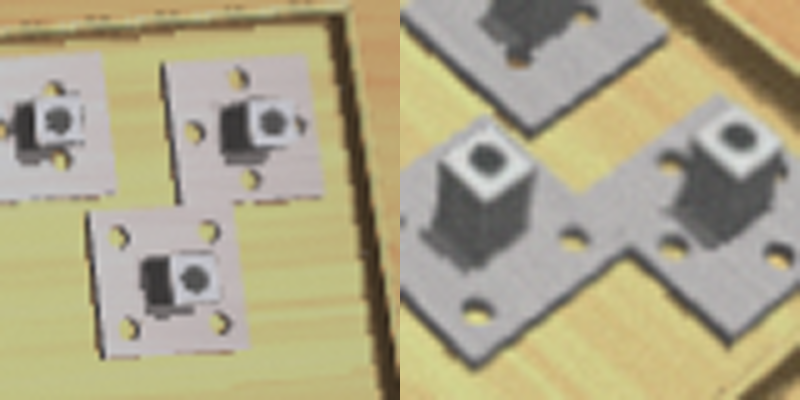

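```bash
python3 - <<'E'
from h import *
np.set_printoptions(precision=1,suppress=True)
T=lambda x,y:(430+(x-2)/5,209+(y-2)/5); S=lambda x,y:(340+(x-403)/6.25,293+(y-3)/6.25)
sq,e1=two(T(196,279),S(487,160));cr,e2=two(T(271,122),S(738,138));print('boss tops',sq,e1,cr,e2)
h=onz('top',[T(120,237),T(209,230),T(221,323),T(130,329)],13);print('sq plate c',h.mean(0))
h=onz('top',[T(238,78),T(252,180)],13);c=h.mean(0);print('cross plate c',c)
v=h[0]-h[1];print('hole span',np.linalg.norm(v))
E
```

```text
boss tops [ 431.3 -355.8   58.5] 3.2557884204834373 [ 515.6 -399.6   56.8] 2.557755656421825
sq plate c [ 433.1 -358.1   13. ]
cross plate c [ 517.2 -402.6   13. ]
hole span 57.01946124041651
```

Both bosses show the same offset (−1.7 mm in x), and the plates are about 80 mm apart edge to edge, so both lie flat. Handing in.

```bash
python3 -c "
from bench import r
print(r.hand_in())"
```

```text
the job is handed in; nothing more can be done
None
```

I finished all the steps and handed the job in at about 53 s; no verdict was reported.

- **Isolator:** the grey lever was pushed over to its end stop. I pushed twice, and both times it stopped at the same place with about 26 N. The images alone put it at 0.84–0.95 rad.
- **Flywheel:** I turned it clockwise by the handle until the needle peaked near 2.8, then let go in the notch. At the end the needle still rested over the dark arc. My automatic reading was 1.64 and the crop looked nearer 1.78; both are inside 1.5–2.2.
- **Matching flange:** tri_wide is down on the pad with the studs showing through all three holes. It looks flat in both views.
- **Other flanges:** square4, cross4 and tri_close are in the tray, boss up; pair was not in the scene. Square4 was knocked aside after I placed it. The first spot for tri_close then met resistance early, so I put it in a free corner instead.
- **Weakest check:** square4 and cross4 now lie edge to edge, about 80 mm between centres. Their boss-top offsets agree, which suggests both are flat. However, the boss heights read 57–58.5 mm against about 55 expected, so that check is only good to about 3 mm.
- **Bystanders:** the oil bottle, can and wrench looked unmoved in the last picture. I did not measure their positions.

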